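# Back off the roll gauge and take the seaming roll out

## Task

The brass seaming roll in the gauge stand has been checked. Back the gauge off by turning its black knob anticlockwise (seen from above) exactly four clicks from where it stands now, then slide the blue jaw fully open, and lift the roll out and stand it upright (hub up) in the green tray. Leave the tools and cans around the work where they are.

Things in the scene. Friction and masses are not known exactly. Their poses are not given: they have to be found in the camera images.
- stand: grey and aluminium gauge stand, fixed. Origin on the table under the clamped roll's axis; x from the red jaw grip to the fixed dark V jaw (away from the robot at yaw 0), y from the roll to the knob, z up. Base plate 12 mm thick, x -148 to 68 mm, y -42 to 42 mm, wing under the knob to y = 150 mm. The roll stands on a seat 24 mm above the table; the V jaw behind it is 50 mm high.
- gauge_knob (a joint): knob angle in rad, grows anticlockwise seen from above. Click stops 30 degrees (0.5236 rad) apart, at whole multiples of 0.5236; it starts in one of the stops 0 to 3. End stops -0.16 and 4.35 rad. A click takes about 0.1 N m; let go between stops it snaps into the nearer one. Four clicks are 120 degrees: take two grasps. Yellow mark on top, on the stand's -x side at 0.
- knob_grip (a point): on the upright axis of the round black knob, 72 mm above the table, 112 mm from the roll's axis. Grip part 39 mm across, 58 to 85 mm above the table; below it a skirt 48 mm across on a fixed white dial plate (66 mm across, top 53 mm above the table, 12 black ticks 30 degrees apart), on a housing 68 x 64 mm. Grip across it from above at any yaw.
- stem_tip (a point): tip of the gauge stem, a 7 mm steel rod that lies along the stand's y axis 36 mm above the table and points at the roll; it moves away from the roll (stand +y) 1 mm with every click of the knob anticlockwise.
- jaw (a joint): opening of the blue sliding jaw in m: 0 closed on the roll (as it starts), 0.042 fully open at its end stop. It slides along the stand's -x axis, needs about 3 N and stays where it is left.
- jaw_grip (a point): in the red upright grip on the blue jaw, 76 mm above the table, 83 mm from the roll's axis on the stand's -x side with the jaw closed; moves with the jaw. The grip is 14 mm wide along the stand's y (grip it across this) and 26 mm long along x, free from 50 to 88 mm above the table. The jaw block is 52 mm wide, top 46 mm; a lip (top 50 mm) overhangs the roll's rim by 5 mm until opened.
- roll: brass seaming roll, 0.3 kg nominal, turned round part: a grooved disc 52 mm across and 20 mm high with a hub 25 mm across from 21 to 49 mm above its underside. Origin at the centre of its underside, z up through the hub. In the stand its underside is 24 mm above the table.
- roll_grip (a point): point on the roll's axis in the hub, 37 mm above the roll's underside (12 mm below the hub's top), the height to grip
- tray: green open tray, 120 (its x) x 140 (its y) x 24 mm high, walls 4 mm, floor 4 mm thick, fixed to the table; it does not move in a run. Origin at the centre of its underside.
- gauge_hand: bystander: hand seam micrometer, 157 x 111 x 28 mm, loose, lying left of the stand; to be left alone
- oil: bystander: orange oil can with a thin spout, 62 x 80 x 152 mm, loose, well left of the stand; to be left alone
- spanner: bystander: open-ended spanner, 84 x 149 x 6 mm, loose, lying at the left; to be left alone
Things that resemble listed ones, but are neither listed nor needed, are in the scene too. Of the things shaped like the roll, the brass one is meant.

How it is judged:
By the outcome, as a careful person would: the job done as asked, in the order asked, and still so for the second after the job is handed in, with the robot touching nothing.
It also fails if it takes over 69 s, if anything falls off the work surface, if the arm or the gripper's body presses on something with over 40 N, if the wrist force passes 120 N, or if a joint passes its speed limit or range.

## Robot

A 7-joint arm with a two-finger parallel gripper is mounted at the origin on the work surface; the furniture and walls round the work are solid. World frame = base frame: x ahead of the robot, y to its left, z up, the work surface at z = 0. Lengths are in m, angles in rad, forces in N, time in s.
With the tool pointing down it reaches from about 0.4 to 0.875 m from the base axis. Payload 19.3 kg.
Tool frame: the origin (TCP) lies between the finger pads; the fingertips stand ahead of it and the grasp point (between the pads) lies 8 mm behind it (bot.tip_extent is the x of the fingertips in the tool frame, in m); x points along the fingers, y is the direction in which the jaws open and shut, and the axes are right-handed (so a half turn about x gives the same grasp; the last joint's range is limited). The gripper opens to 85 mm and grips with 20 to 120 N. Pads are 22 mm wide; open, the fingers measure 114 mm over their backs; the gripper's body (76 mm by 85 mm) begins 54 mm behind the grasp point. The pads swing forward as they close: fully open they stand 13 mm farther back than shut.
Start: joints at [1.161, 0.521, -0.036, 1.599, 0.021, 1.021, -0.113], TCP at [0.208, -0.589, 0.213] pointing down, gripper open.
Joint ranges: [-2.91, 2.91], [-0.3, 2.13], [-1.5, 1.42], [0.17, 2.43], [-1.26, 4.41], [0.16, 1.93], [-2.52, 2.52]. Speed limits (rad/s): [1.89, 1.89, 2.39, 2.39, 3.01, 3.01, 3.01].

## Interface

Orientations are given as [roll, pitch, yaw] about the fixed x, y, z axes, in that order (R = Rz(yaw) Ry(pitch) Rx(roll)).
In Python, from workcell import observe, grab_frame, camera_info, bot, nets gives the robot as it stands.
- The arm moves only by the tool jog_arm, never from a script. Its argument "commands" is a list of rows, each a list of 6 numbers: the shift along the tool's x, y, z in mm, then the turn, a rotation vector about the tool's x, y, z in rad. A call has 1 to 20 rows; each row shifts and turns the pose as measured when the row begins, along the tool's axes as they then stand; what a row does not reach is not made up. A row lasts 1/10 s, in which the tool goes at most 50 mm and 8.59 degrees, less where a joint would pass 70% of its speed; a pose out of reach is approached as far as the arm can. A call is refused whole if a number of a shift passes 50 or a number of a turn 0.15, either way. A call with a gripper value outside its range is refused whole. "gripper" is the closure in counts, from 0 (fully open) to 255 (shut), set as the call begins (left out, the last holds). The fingers move at their own pace and stop on an object; "newtons" is the grip in N (left out, the last holds). Time passes only in rows, so rows that do not move let the fingers close. It gives the time, the measured TCP pose, the force and the opening at its end, in the units of the state.
- observe(): the state, without advancing time (a new reading comes with each control period).
- grab_frame(name): name is "scene" or "top" or "wrist"; returns the picture (480x640x3 uint8, red, green, blue); there is no depth.
- camera_info(name): a dict with "fov_y" (degrees; the focal length in pixels is half the picture's height over the tangent of half this angle, whatever the lens; pixels are square), "cx", "cy" (the principal point, pixels), "R" (3x3) and "t" (3): a world point X has camera coordinates R X + t; the wrist camera has in their place "tool_from_camera" (4x4, takes a point from camera to tool coordinates, whose origin is the TCP and whose axes are the tool frame's). Camera axes: x right, y down, z forward; pixel columns grow to the right and rows downward; lengths in m; the calibration is good to about 2 mm. The wrist camera is an equidistant fisheye: a pixel r from the principal point sees the ray r / f radians off the axis. A picture is of the moment at which its call begins: read the wrist's pose just before it. camera_info takes no time and is no camera call.
- bot.job_done(): hands the job in, once; it reports no verdict.
Trained networks look in the newest picture that a camera, given by its name, has taken for a name from the list of things; names that differ only in an ending like _2 or _b are one class to them, and where a whole thing is asked for, a point or a joint stands for the part that bears it (a point fixed in the world has none). Each returns a list of dicts, best first, with "p" (0 to 1); they miss things now and then, are a little off and sometimes report something else, mostly with a low value. They report only what shows in the picture. A call takes as long as a camera call. They do not tell look-alikes from the thing itself.
- nets.find_in(camera, name): "rect" ([left, top, right, bottom] in pixels, round what is visible of it).
- nets.silhouettes(camera, name): "mask" (480x640 bool, what is visible of it) and "rect" ([left, top, right, bottom] in pixels, round what is visible of it).
- nets.pinpoint(camera, name): "location" ([column, row] in pixels: a listed point, or the origin of a listed thing).
The state is a dict: "clock": time; "qpos": joint angles; "qd": joint speeds; "joint_efforts": joint torques, N m; "position": TCP position; "tool_rot": TCP orientation; "force": force on the tool from outside, world axes, zero at the start; "moment": the same for the moment, N m; "grip_width": finger opening in m.
Only numpy, scipy, OpenCV 4.12 (cv2) and the standard library are available. Lean on these libraries where they do the work, as an engineer would, in place of code of your own. Each camera call takes 0.05 s, during which the arm holds its last target.

## Working session

There is one attempt and no reset: what is moved stays moved. The work goes in short steps, Python scripts to look and compute and a tool call to move; the robot and the scene stay as the last step left them, time stands still between calls to the robot, and variables do not carry over. Pictures are saved under pics/ and viewed, and the job is handed in when it is done.

Besides the shell and the picture viewer there is one more tool, called after "Request:" by a JSON object that holds its "fn" and its "kwargs". jog_arm: Moves the arm, as the interface text tells. Its arguments: {"type":"object","properties":{"commands":{"type":"array","items":{"type":"array","items":{"type":"number"}}},"gripper":{"type":"number"},"newtons":{"type":"number"}},"required":["commands"]}

```bash
ls; mkdir -p pics; python3 - <<'E'
from workcell import observe, grab_frame, camera_info, bot, nets
import cv2
s=observe(); print(s)
print(bot.tip_extent)
for c in ["scene","top","wrist"]:
    im=grab_frame(c); cv2.imwrite(f"pics/{c}0.png",im[:,:,::-1]); print(c,camera_info(c))
print(observe()['clock'])
E
```

```text
pics
{'clock': 0.0, 'qpos': array([ 1.16079746,  0.52200604, -0.03635204,  1.59997757,  0.02116688,
        1.02111896, -0.11278818]), 'qd': array([ 0.00040042,  0.00034976,  0.00165197,  0.00106725, -0.00111308,
       -0.00184402, -0.00163151]), 'joint_efforts': array([-2.11150007e-03, -9.27106762e+01,  1.98023379e+00, -3.69931769e+01,
        1.79767970e-02,  8.15098087e-03,  3.36786240e-05]), 'position': array([ 0.20818087, -0.58893663,  0.21264133]), 'tool_rot': array([-1.53512505,  1.56966953,  1.94627182]), 'force': array([0.61483687, 0.4760352 , 0.51718603]), 'moment': array([ 0.03679057,  0.01356738, -0.05007442]), 'grip_width': 0.08560280352095602}
0.011
scene {'fov_y': 44.01427693008265, 'cx': 327.7206294000403, 'cy': 244.18082656040824, 'R': array([[-0.6836423 , -0.72951077, -0.02114808],
       [-0.44690603,  0.44136379, -0.77812146],
       [ 0.57698198, -0.52250554, -0.62775772]]), 't': array([0.36557708, 0.23524275, 1.52197305])}
top {'fov_y': 53.781650369773025, 'cx': 327.33951401792814, 'cy': 242.40989904157306, 'R': array([[ 0.02527594, -0.99960581, -0.01222124],
       [-0.99658071, -0.0242337 , -0.0789912 ],
       [ 0.0786639 ,  0.01417603, -0.9968004 ]]), 't': array([0.06239978, 0.47016614, 1.15183672])}
wrist {'fov_y': 65.70646984690485, 'cx': 321.1083335294137, 'cy': 244.09899626467035, 'tool_from_camera': array([[ 6.03000371e-05, -2.71252775e-01,  9.62508145e-01,
        -1.61655390e-01],
       [ 9.99999727e-01,  7.25116585e-04,  1.41702557e-04,
        -8.81316278e-04],
       [-7.36367831e-04,  9.62507873e-01,  2.71252745e-01,
        -6.86549248e-02],
       [ 0.00000000e+00,  0.00000000e+00,  0.00000000e+00,
         1.00000000e+00]])}
0.15
```

View pics/scene0.png

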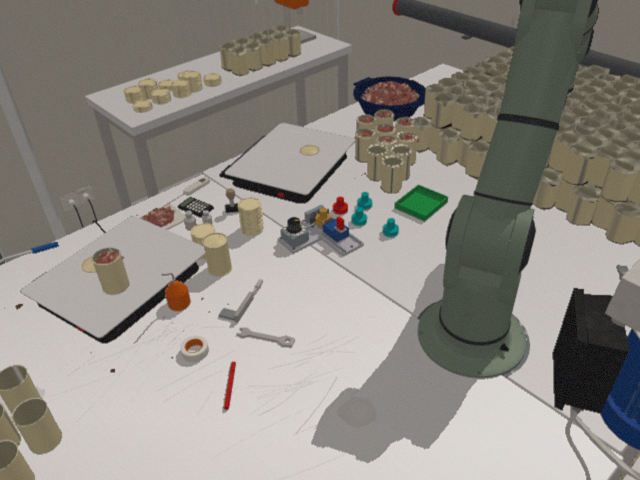

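View pics/top0.png

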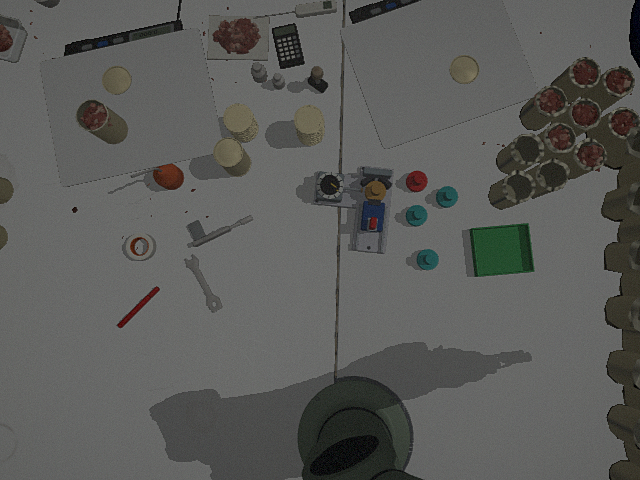

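```bash
python3 - <<'E'
from workcell import observe, grab_frame, camera_info, bot, nets
for n in ["stand","knob_grip","jaw_grip","roll","roll_grip","tray","stem_tip"]:
  for c in ["top","scene"]:
    print(n,c,[(round(d['p'],2),[round(float(v)) if 0 else round(float(v),1) for v in d['location']]) for d in nets.pinpoint(c,n)[:4]])
print(observe()['clock'])
E
```

```text
stand top [(0.8, [373.6, 193.2])]
stand scene [(0.76, [325.7, 234.1])]
knob_grip top [(0.59, [327.7, 184.0]), (0.25, [500.6, 251.6])]
knob_grip scene [(0.48, [292.8, 224.4])]
jaw_grip top [(0.81, [372.5, 221.3])]
jaw_grip scene [(0.56, [340.1, 222.6]), (0.27, [323.3, 213.0])]
roll top [(0.67, [446.6, 197.6]), (0.62, [374.3, 192.1]), (0.61, [415.0, 215.9]), (0.57, [424.9, 259.6])]
roll scene [(0.73, [389.9, 233.3]), (0.72, [358.5, 222.7]), (0.72, [340.0, 212.2]), (0.53, [361.8, 203.9])]
roll_grip top [(0.93, [422.1, 178.2]), (0.9, [429.6, 258.7]), (0.9, [448.6, 194.6]), (0.78, [418.1, 215.1])]
roll_grip scene [(0.65, [363.6, 196.2]), (0.64, [392.3, 221.4]), (0.61, [356.5, 211.5]), (0.5, [323.8, 210.5])]
tray top [(0.64, [499.9, 247.8])]
tray scene [(0.8, [423.9, 205.0]), (0.69, [324.6, 222.4])]
stem_tip top [(0.58, [217.6, 231.8]), (0.38, [359.6, 190.7])]
stem_tip scene [(0.56, [315.9, 222.2])]
0.85
```

```bash
cat > h.py <<'E'
import numpy as np, cv2
from workcell import observe, grab_frame, camera_info, bot, nets
from scipy.spatial.transform import Rotation as Ro
def ray(c,px,pose=None):
    I=camera_info(c); f=240/np.tan(np.radians(I['fov_y']/2))
    u=(px[0]-I['cx']); v=(px[1]-I['cy'])
    if c!='wrist':
        R,t=np.array(I['R']),np.array(I['t']); d=R.T@np.array([u/f,v/f,1]); return -R.T@t,d
    r=np.hypot(u,v); th=r/f; d=np.array([np.sin(th)*u/max(r,1e-9),np.sin(th)*v/max(r,1e-9),np.cos(th)])
    T=np.array(I['tool_from_camera']); p,rot=pose; R=Ro.from_euler('xyz',rot).as_matrix()
    return p+R@T[:3,3], R@T[:3,:3]@d
def atz(c,px,z,pose=None):
    o,d=ray(c,px,pose); return o+d*(z-o[2])/d[2]
def proj(c,X,pose=None):
    I=camera_info(c); f=240/np.tan(np.radians(I['fov_y']/2)); X=np.array(X,float)
    if c!='wrist':
        q=np.array(I['R'])@X+np.array(I['t']); return np.array([I['cx']+f*q[0]/q[2],I['cy']+f*q[1]/q[2]])
    T=np.array(I['tool_from_camera']); p,rot=pose; R=Ro.from_euler('xyz',rot).as_matrix()
    q=T[:3,:3].T@(R.T@(X-p)-T[:3,3]); r=np.hypot(q[0],q[1]); th=np.arctan2(r,q[2])
    return np.array([I['cx'],I['cy']])+f*th*q[:2]/r
def pose():
    s=observe(); return np.array(s['position']),np.array(s['tool_rot'])
def crop(im,box,k,fn):
    a=im[box[1]:box[3],box[0]:box[2],::-1]; cv2.imwrite(fn,cv2.resize(a,None,fx=k,fy=k,interpolation=cv2.INTER_CUBIC))
E
python3 - <<'E'
from h import *
im=cv2.imread('pics/top0.png')[:,:,::-1]
crop(im,(300,150,460,270),5,'pics/topc.png')
im=cv2.imread('pics/scene0.png')[:,:,::-1]
crop(im,(260,170,420,290),5,'pics/scenec.png')
for n,px,z in [('roll_grip',(374.3,189),.061),('jaw',(372.5,221.3),.076),('knob',(327.7,184),.072),('knobimg',(330,185),.085),('tray',(499.9,247.8),0)]: print(n,atz('top',px,z).round(4))
for n,px,z in [('jaw',(340.1,222.6),.076),('knob',(292.8,224.4),.072),('roll_grip',(323.8,210.5),.061),('tray',(423.9,205),0)]: print('scene',n,atz('scene',px,z).round(4))
E
```

```text
roll_grip [ 0.5966 -0.0361  0.061 ]
jaw [ 0.5165 -0.032   0.076 ]
knob [0.604 0.076 0.072]
knobimg [0.5991 0.0703 0.085 ]
tray [ 0.4669 -0.3575  0.    ]
scene jaw [ 0.5097 -0.0298  0.076 ]
scene knob [0.6074 0.074  0.072 ]
scene roll_grip [ 0.6056 -0.0513  0.061 ]
scene tray [ 0.4569 -0.3659  0.    ]
```

View pics/topc.png

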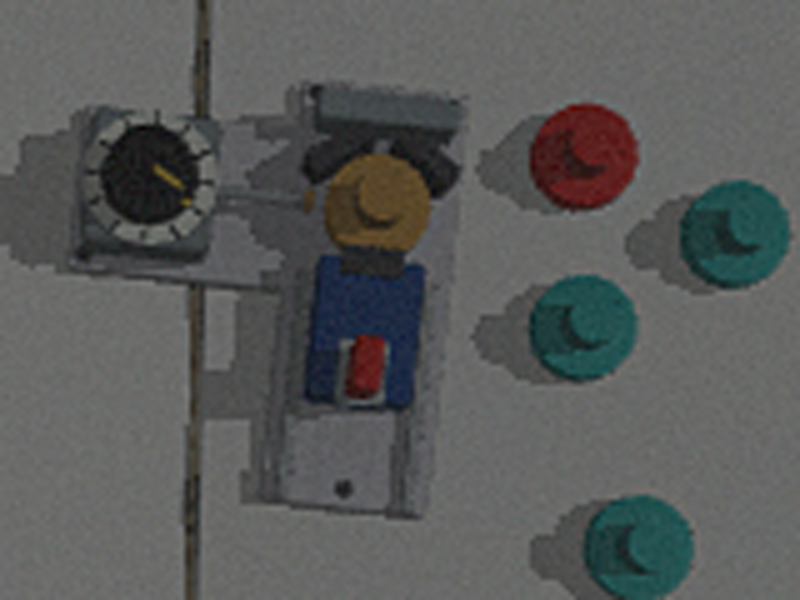

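View pics/scenec.png

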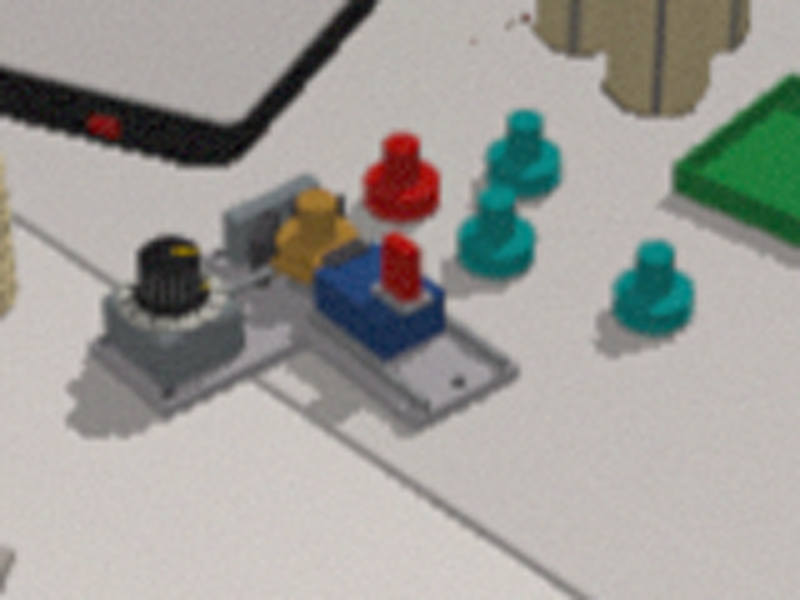

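View pics/wrist0.png

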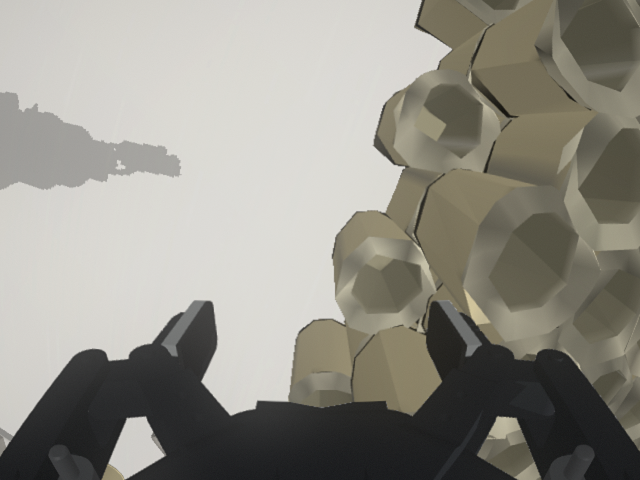

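```bash
python3 - <<'E'
from h import *
from scipy.optimize import least_squares
p,r=pose(); print(p,Ro.from_euler('xyz',r).as_matrix().round(3))
# fit stand: (x,y,yaw) from features
F=[('top',(150/5+300,172/5+150),(0,.112,.085)),('top',(382/5+300,195/5+150),(0,0,.073)),('top',(248/5+300,502/5+150),(-.148,.042,.012)),('top',(424/5+300,517/5+150),(-.148,-.042,.012)),
('scene',(172/5+260,247/5+170),(0,.112,.085)),('scene',(318/5+260,196/5+170),(0,0,.073)),('scene',(518/5+260,368/5+170),(-.148,-.042,.012)),('scene',(417/5+260,422/5+170),(-.148,.042,.012)),('top',(367/5+300,355/5+150),(-.083,0,.086))]
def res(q,cams=('top','scene')):
    out=[]
    c,s=np.cos(q[2]),np.sin(q[2])
    for cam,px,X in F:
        if cam in cams:
            W=[q[0]+c*X[0]-s*X[1],q[1]+s*X[0]+c*X[1],X[2]]; out+=list(proj(cam,W)-px)
    return np.array(out)
for cams in [('top',),('scene',),('top','scene')]:
    o=least_squares(res,[.6,-.036,-.05],args=(cams,)); print(cams,o.x.round(4),o.fun.round(1))
E
```

```text
[ 0.208286   -0.58925865  0.21319051] [[-0.     0.333 -0.943]
 [ 0.    -0.943 -0.333]
 [-1.    -0.     0.   ]]
('top',) [ 0.595  -0.0394 -0.0827] [-0.8 -1.6 -0.3 -0.3  1.5 -0.2 -0.   0.4 -0.3  1.6]
('scene',) [ 0.5962 -0.044  -0.1136] [-0.5  0.4  0.4  0.4  0.9 -0.4 -0.8 -0.3]
('top', 'scene') [ 0.5951 -0.0404 -0.0908] [-0.3 -2.   0.1 -0.3  1.4 -0.4 -0.1  0.5 -0.7  1.4 -0.2  1.   1.  -0.4
 -0.3  0.1 -0.2  1.5]
```

```bash
cat >> h.py <<'E'
def plan(tgt,ang=None,step=45,rstep=.14,N=None,start=None):
    """rows to go to TCP tgt with tool y pointing at world angle ang(deg), tool down; levels tilt too"""
    p,r=pose() if start is None else start; R=Ro.from_euler('xyz',r); M=R.as_matrix()
    a0=np.arctan2(M[1,1],M[0,1]); a1=a0 if ang is None else np.radians(ang)
    y=np.array([np.cos(a1),np.sin(a1),0]); x=np.array([0,0,-1.]); T=Ro.from_matrix(np.stack([x,y,np.cross(x,y)],1))
    rv=(R.inv()*T).as_rotvec(); D=np.array(tgt)-p
    n=N or max(1,int(np.ceil(max(np.linalg.norm(D)*1000/step,np.abs(rv).max()/rstep))))
    print('tooly deg',np.degrees(a0).round(2),'D mm',(D*1000).round(1),'rv',rv.round(3),'n',n)
    for i in range(n):
        s=(R*Ro.from_rotvec(rv*i/n)).inv().apply(D/n*1000)
        print('[%.0f,%.0f,%.0f,%.3f,%.3f,%.3f],'%(*s,*(rv/n)) if np.abs(s).max()>6 else '[%.1f,%.1f,%.1f,%.3f,%.3f,%.3f],'%(*s,*(rv/n)),end='')
    print()
def st():
    s=observe(); R=Ro.from_euler('xyz',s['tool_rot']).as_matrix()
    print('t',round(s['clock'],2),'p',np.array(s['position']).round(4),'x',R[:,0].round(3),'ya',np.degrees(np.arctan2(R[1,1],R[0,1])).round(2),'q',np.array(s['qpos']).round(2),'F',np.array(s['force']).round(1),'w',round(s['grip_width'],4))
E
python3 - <<'E'
from h import *
plan((.59,.06,.25),-25)
E
```

```text
tooly deg -70.53 D mm [381.7 649.3  36.8] rv [-0.795 -0.     0.   ] n 17
[-2,-29,-34,-0.047,-0.000,0.000],[-2,-27,-35,-0.047,-0.000,0.000],[-2,-25,-36,-0.047,-0.000,0.000],[-2,-24,-38,-0.047,-0.000,0.000],[-2,-22,-39,-0.047,-0.000,0.000],[-2,-20,-40,-0.047,-0.000,0.000],[-2,-18,-40,-0.047,-0.000,0.000],[-2,-16,-41,-0.047,-0.000,0.000],[-2,-14,-42,-0.047,-0.000,0.000],[-2,-12,-43,-0.047,-0.000,0.000],[-2,-10,-43,-0.047,-0.000,0.000],[-2,-8,-44,-0.047,-0.000,0.000],[-2,-6,-44,-0.047,-0.000,0.000],[-2,-4,-44,-0.047,-0.000,0.000],[-2,-2,-44,-0.047,-0.000,0.000],[-2,0,-44,-0.047,-0.000,0.000],[-2,2,-44,-0.047,-0.000,0.000],
```

Request:
{"fn": "jog_arm", "kwargs": {"commands": [[-2,-29,-34,-0.047,0,0],[-2,-27,-35,-0.047,0,0],[-2,-25,-36,-0.047,0,0],[-2,-24,-38,-0.047,0,0],[-2,-22,-39,-0.047,0,0],[-2,-20,-40,-0.047,0,0],[-2,-18,-40,-0.047,0,0],[-2,-16,-41,-0.047,0,0],[-2,-14,-42,-0.047,0,0],[-2,-12,-43,-0.047,0,0],[-2,-10,-43,-0.047,0,0],[-2,-8,-44,-0.047,0,0],[-2,-6,-44,-0.047,0,0],[-2,-4,-44,-0.047,0,0],[-2,-2,-44,-0.047,0,0],[-2,0,-44,-0.047,0,0],[-2,2,-44,-0.047,0,0]], "gripper": 0, "newtons": 60}}

```text
clock: 2.55
position: [0.5921, 0.0854, 0.2486]
tool_rot: [1.054, 1.563, -0.928]
force: [0.3, -0.7, 0.2]
grip_width: 0.0856
```

```bash
python3 - <<'E'
from h import *
st()
im=grab_frame('wrist'); cv2.imwrite('pics/w1.png',im[:,:,::-1]); st()
plan((.59,.06,.25),-25)
E
```

```text
t 2.55 p [0.5921 0.0854 0.2486] x [ 0.004 -0.006 -1.   ] ya -23.58 q [ 0.08  0.47 -0.47  1.62  0.24  1.1  -0.86] F [ 0.3 -0.7  0.2] w 0.0856
t 2.6 p [0.594  0.0932 0.2487] x [ 0.006 -0.001 -1.   ] ya -23.05 q [ 0.07  0.48 -0.47  1.61  0.24  1.1  -0.86] F [-5.7  7.5 -3.1] w 0.0852
tooly deg -23.05 D mm [ -4.  -33.2   1.3] rv [ 0.034 -0.001 -0.006] n 1
[-1,9,32,0.034,-0.001,-0.006],
```

View pics/w1.png

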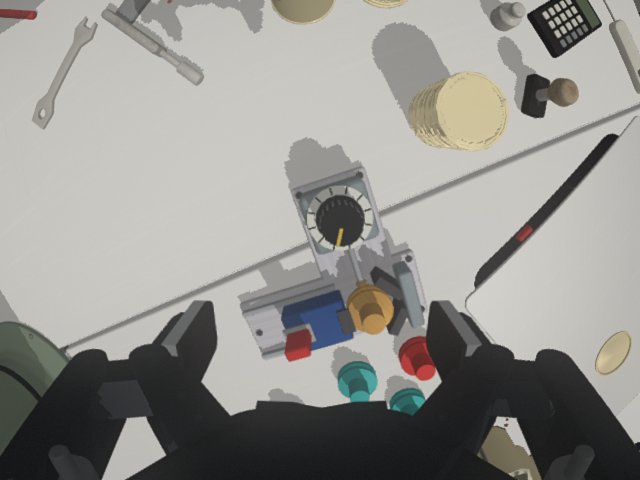

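Request:
{"fn": "jog_arm", "kwargs": {"commands": [[0,0,20,0,0,0],[0,0,10,0,0,0],[0,0,0,0,0,0],[0,0,0,0,0,0]]}}

```text
clock: 3.0
position: [0.5819, 0.0663, 0.2483]
tool_rot: [1.814, 1.566, -0.156]
force: [0.4, 0.6, -0.0]
grip_width: 0.0853
```

```bash
python3 - <<'E'
from h import *
st(); np.save('p2.npy',np.array(pose()))
im=grab_frame('wrist'); cv2.imwrite('pics/w2.png',im[:,:,::-1]); st()
crop(im,(230,120,430,370),3,'pics/w2c.png')
for n in ['knob_grip','jaw_grip','stand','roll_grip','stem_tip']:
  print(n,[(round(d['p'],2),np.round(d['location'],1)) for d in nets.pinpoint('wrist',n)[:4]])
E
```

```text
t 3.0 p [0.5819 0.0663 0.2483] x [ 0.005 -0.001 -1.   ] ya -22.9 q [ 0.12  0.45 -0.47  1.65  0.23  1.08 -0.82] F [ 0.4  0.6 -0. ] w 0.0853
t 3.05 p [0.582  0.0662 0.2483] x [ 0.005 -0.001 -1.   ] ya -22.91 q [ 0.12  0.45 -0.47  1.65  0.23  1.08 -0.82] F [-0.4 -0.1  1.2] w 0.0856
knob_grip [(0.82, array([344.3, 203.4]))]
jaw_grip [(0.71, array([299.5, 333.2]))]
stand [(0.92, array([368.3, 280.4]))]
roll_grip [(0.92, array([374.5, 302.2])), (0.85, array([414.7, 406.6])), (0.69, array([425.6, 353.2])), (0.63, array([359.2, 380.2]))]
stem_tip [(0.87, array([365.3, 270. ]))]
```

View pics/w2c.png

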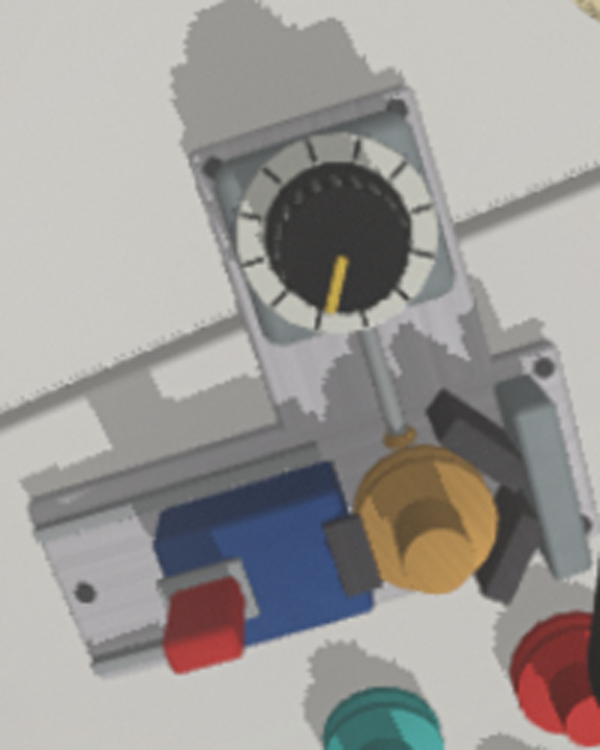

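```bash
python3 - <<'E'
from h import *
from scipy.optimize import least_squares
P=np.load('p2.npy'); P=(P[0],P[1])
F=[((337,232),(0,.112,.053)),((440,562),(0,0,.073)),((30,508),(-.148,.042,.012)),((95,672),(-.148,-.042,.012)),((550,343),(.068,.042,.012))]
def res(q):
    out=[]; c,s=np.cos(q[2]),np.sin(q[2])
    for px,X in F:
        W=[q[0]+c*X[0]-s*X[1],q[1]+s*X[0]+c*X[1],X[2]]; out+=list(proj('wrist',W,P)-np.array([px[0]/3+230,px[1]/3+120]))
    return np.array(out)
o=least_squares(res,[.6,-.036,-.05]); q=o.x; print(q.round(4),o.fun.round(1))
np.save('stand.npy',q)
c,s=np.cos(q[2]),np.sin(q[2])
W=lambda X:np.array([q[0]+c*X[0]-s*X[1],q[1]+s*X[0]+c*X[1],X[2]])
print('knob',W((0,.112,.085)),proj('wrist',W((0,.112,.085)),P)*3-[690,360])
print('knob net',atz('wrist',(344.3,203.4),.072,P)); print('roll net',atz('wrist',(374.5,302.2),.061,P),'jaw net',atz('wrist',(299.5,333.2),.076,P),W((-.083,0,.076)))
# mark
for k in range(12):
    a=np.pi+k*np.pi/6; print(k,(proj('wrist',W((.017*np.cos(a),.112+.017*np.sin(a),.085)),P)*3-[690,360]).round(),end=' ')
E
```

```text
[ 0.5977 -0.039  -0.09  ] [ 0.5  0.4 -0.8 -0.6 -3.  -1.3  0.8  3.   2.4 -0.7]
knob [0.60774668 0.07249775 0.085     ] [345.08477148 249.2480873 ]
knob net [0.60702265 0.07015869 0.072     ]
roll net [ 0.59775861 -0.03951509  0.061     ] jaw net [ 0.5155261  -0.03495998  0.076     ] [ 0.51502055 -0.03159291  0.076     ]
0 [290. 266.] 1 [306. 291.] 2 [332. 304.] 3 [362. 303.] 4 [387. 287.] 5 [401. 262.] 6 [400. 232.] 7 [384. 207.] 8 [358. 194.] 9 [328. 195.] 10 [303. 211.] 11 [289. 237.]
```

```bash
python3 - <<'E'
from h import *
plan((.6075,.0717,.13),-30,step=30)
E
```

```text
tooly deg -22.8 D mm [  25.4    4.4 -118.1] rv [ 0.126 -0.002 -0.004] n 5
[24,4,-3,0.025,-0.000,-0.001],[24,4,-3,0.025,-0.000,-0.001],[24,4,-3,0.025,-0.000,-0.001],[24,4,-3,0.025,-0.000,-0.001],[24,4,-3,0.025,-0.000,-0.001],
```

Request:
{"fn": "jog_arm", "kwargs": {"commands": [[24,4,-3,0.025,0,-0.001],[24,4,-3,0.025,0,-0.001],[24,4,-3,0.025,0,-0.001],[24,4,-3,0.025,0,-0.001],[20,4,-3,0.025,0,-0.001],[0,0,0,0,0,0],[0,0,0,0,0,0]]}}

```text
clock: 4.0
position: [0.6088, 0.0735, 0.1295]
tool_rot: [2.821, 1.567, 0.724]
force: [0.2, -0.3, 0.9]
grip_width: 0.0852
```

```bash
python3 - <<'E'
from h import *
st(); P=pose()
im=grab_frame('wrist'); cv2.imwrite('pics/w3.png',im[:,:,::-1])
q=np.load('stand.npy'); c,s=np.cos(q[2]),np.sin(q[2])
W=lambda X:np.array([q[0]+c*X[0]-s*X[1],q[1]+s*X[0]+c*X[1],X[2]])
print(proj('wrist',W((0,.112,.085)),P),proj('wrist',W((0,.112,.053)),P))
plan((.6075,.0717,.071),-30,step=12)
E
```

```text
t 4.0 p [0.6088 0.0735 0.1295] x [ 0.003  0.002 -1.   ] ya -30.16 q [ 0.05  0.62 -0.4   1.7   0.29  0.88 -0.99] F [ 0.2 -0.3  0.9] w 0.0852
[321.40383749 264.9447509 ] [321.31620087 249.55708734]
tooly deg -30.17 D mm [ -1.3  -1.7 -58.6] rv [-0.003 -0.003 -0.001] n 5
[12,-0,0,-0.001,-0.001,-0.000],[12,-0,0,-0.001,-0.001,-0.000],[12,-0,0,-0.001,-0.001,-0.000],[12,-0,0,-0.001,-0.001,-0.000],[12,-0,0,-0.001,-0.001,-0.000],
```

View pics/w3.png

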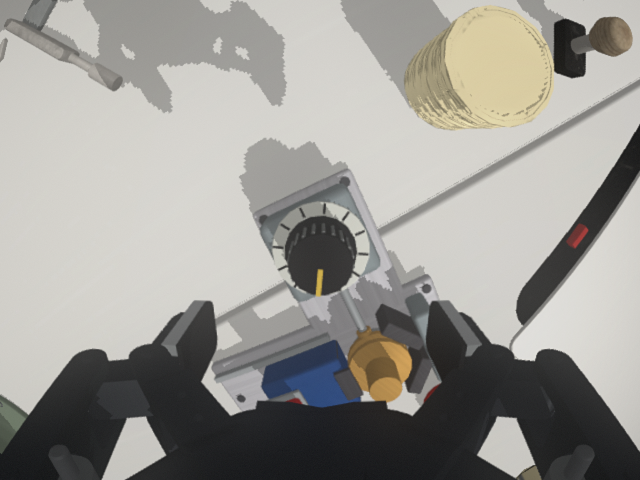

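Request:
{"fn": "jog_arm", "kwargs": {"commands": [[15,-0.2,0.5,0,0,0],[15,-0.2,0.5,0,0,0],[15,0,0.5,0,0,0],[10,0,0.3,0,0,0],[3,0,0.2,0,0,0],[0,0,0,0,0,0]]}}

```text
clock: 4.65
position: [0.6079, 0.0717, 0.0687]
tool_rot: [2.557, 1.565, 0.46]
force: [-0.1, 0.5, 0.4]
grip_width: 0.0852
```

Request:
{"fn": "jog_arm", "kwargs": {"commands": [[0,0,0,0,0,0],[0,0,0,0,0,0],[0,0,0,0,0,0],[0,0,0,0,0,0],[0,0,0,0,0,0]], "gripper": 255, "newtons": 50}}

```text
clock: 5.15
position: [0.6088, 0.0719, 0.0702]
tool_rot: [2.473, 1.563, 0.376]
force: [-0.8, 0.2, -0.9]
grip_width: 0.0126
```

```bash
python3 - <<'E'
from h import *
st()
im=grab_frame('wrist'); cv2.imwrite('pics/w4.png',im[:,:,::-1])
E
```

```text
t 5.15 p [0.6088 0.0719 0.0702] x [ 0.007  0.003 -1.   ] ya -30.11 q [ 0.04  0.7  -0.37  1.74  0.34  0.76 -1.02] F [-0.8  0.2 -0.9] w 0.0126
```

View pics/w4.png

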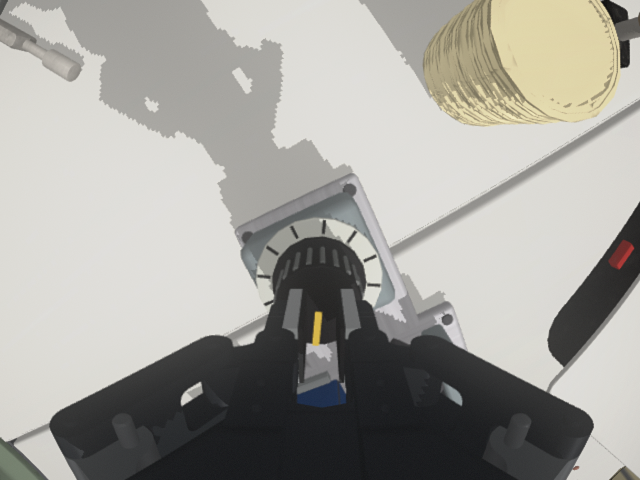

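```bash
python3 - <<'E'
from h import *
P=pose(); st()
q=np.load('stand.npy'); c,s=np.cos(q[2]),np.sin(q[2])
W=lambda X:np.array([q[0]+c*X[0]-s*X[1],q[1]+s*X[0]+c*X[1],X[2]])
R=Ro.from_euler('xyz',P[1]).as_matrix()
T=lambda v:P[0]+R@np.array(v)
for z in (.085,.058,.053): print('knob',z,proj('wrist',W((0,.112,z)),P))
for x in (.011,-.008,-.03):
  for y in (.0063,.0195): 
    for z in (-.011,.011): print('tool',x,y,z,proj('wrist',T((x,y,z)),P))
im=grab_frame('scene'); crop(im,(240,150,400,270),5,'pics/s4.png')
E
```

```text
t 5.2 p [0.6088 0.0719 0.0702] x [ 0.007  0.003 -1.   ] ya -30.11 q [ 0.04  0.7  -0.37  1.74  0.34  0.76 -1.02] F [0.3 0.  0.7] w 0.0045
knob 0.085 [320.05531252 305.69388992]
knob 0.058 [319.93945652 283.13302307]
knob 0.053 [319.9216166  279.59967144]
tool 0.011 0.0063 -0.011 [335.34072075 262.95393571]
tool 0.011 0.0063 0.011 [334.75103933 303.70853833]
tool 0.011 0.0195 -0.011 [362.1143048  262.90616216]
tool 0.011 0.0195 0.011 [360.48652719 303.53124666]
tool -0.008 0.0063 -0.011 [336.89750751 276.6836596 ]
tool -0.008 0.0063 0.011 [336.12935933 320.86927501]
tool -0.008 0.0195 -0.011 [366.5707276  276.56223556]
tool -0.008 0.0195 0.011 [364.44321188 320.58500551]
tool -0.03 0.0063 -0.011 [339.15872215 296.80383086]
tool -0.03 0.0063 0.011 [338.07811806 345.40826065]
tool -0.03 0.0195 -0.011 [373.02343327 296.52719549]
tool -0.03 0.0195 0.011 [370.02366712 344.92182876]
```

View pics/s4.png

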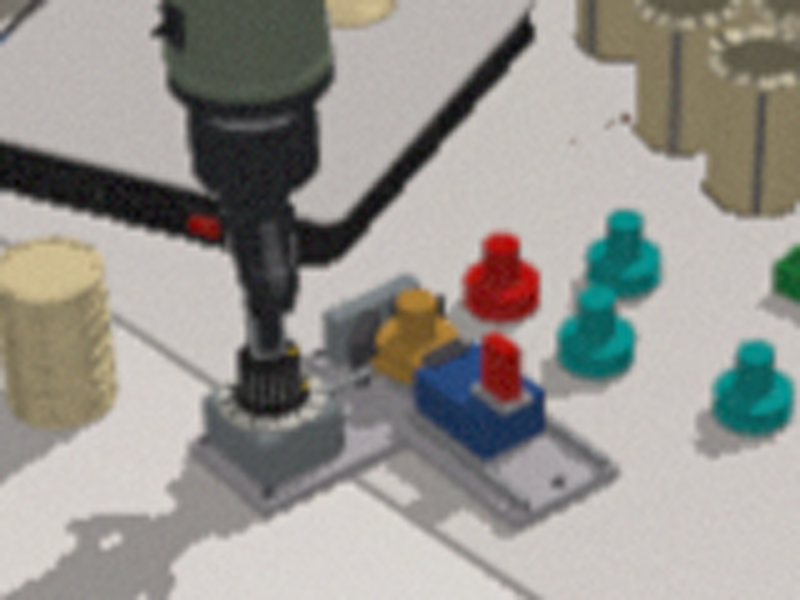

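```bash
python3 - <<'E'
from h import *
P=pose(); st()
R=Ro.from_euler('xyz',P[1]).as_matrix()
T=lambda v:P[0]+R@np.array(v)
for x in (.011,0,-.008,-.02,-.03): print(x,(proj('scene',T((x,0,0)))-[240,150])*5, proj('wrist',T((x,.0425,-.011)),P),proj('wrist',T((x,.0425,.011)),P))
im=grab_frame('wrist'); crop(im,(200,200,440,400),3,'pics/w5c.png')
E
```

```text
t 5.25 p [0.6088 0.0719 0.0701] x [ 0.007  0.003 -1.   ] ya -30.11 q [ 0.04  0.7  -0.37  1.74  0.34  0.76 -1.02] F [ 0.5  0.6 -0.3] w -0.0
0.011 [266.28679626 386.55285867] [407.61445506 262.67420424] [404.30952171 302.78991978]
0 [265.36308236 372.07829937] [412.67522522 270.08773734] [408.84393528 312.05406929]
-0.008 [264.68678658 361.480772  ] [416.71760548 276.03975267] [412.43153608 319.42470931]
-0.02 [263.66515345 345.47182241] [423.44115393 286.00016496] [418.32975491 331.62274905]
-0.03 [262.80713187 332.02665901] [429.7424028 295.4050053] [423.7780569 342.9812505]
```

View pics/w5c.png

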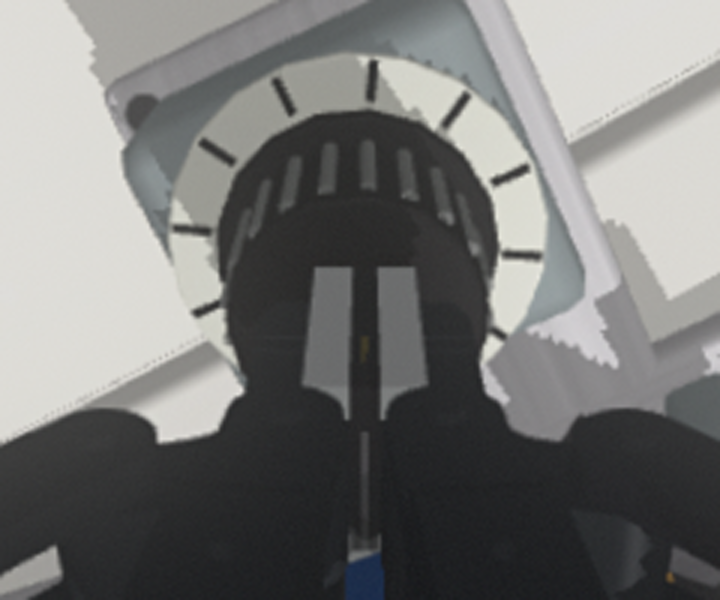

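```bash
python3 - <<'E'
from h import *
P=pose(); q=np.load('stand.npy')
k=np.array([.6077,.0725,.053])
R=Ro.from_euler('xyz',P[1]).as_matrix(); y=R[:,1]
for dz in (0,.01,.02,.03):
    Q=(P[0]+[0,0,dz],P[1])
    a=proj('wrist',k+y*.033,Q); b=proj('wrist',k-y*.033,Q)
    k2=k+[0,0,.005]
    kt=k.copy(); kt[2]=.085
    print(dz,'dial',a-b,(a+b)/2,'grip top w',proj('wrist',kt+y*.0195,Q)-proj('wrist',kt-y*.0195,Q),proj('wrist',kt,Q))
P2=np.load('p2.npy')
R=Ro.from_euler('xyz',P2[1]).as_matrix(); y=R[:,1]
for dz in (0,.01,.02,.03):
    Q=(P2[0]+[0,0,dz],P2[1]); print(dz,proj('wrist',k+y*.033,Q)-proj('wrist',k-y*.033,Q))
print('w5 measured dial w',377/3,'centre x',(170+547)/6+200,' w2:',(438-237)/3)
E
```

```text
0 dial [1.26919840e+02 1.14772794e-01] [320.04940984 279.28722653] grip top w [8.93552320e+01 8.80592823e-02] [320.15481962 305.77547053]
0.01 dial [1.21045971e+02 1.06372624e-01] [320.01431899 272.79170308] grip top w [8.45322718e+01 8.13856902e-02] [320.10709381 296.64057577]
0.02 dial [1.15667018e+02 9.86983701e-02] [319.98252048 266.86594296] grip top w [8.01741963e+01 7.52091711e-02] [320.06465545 288.43382362]
0.03 dial [1.10725960e+02 9.16976079e-02] [319.95359826 261.44131754] grip top w [7.62209301e+01 6.95380475e-02] [320.02671157 281.02750998]
0 [67.69426002  0.37685653]
0.01 [65.92209373  0.36774445]
0.02 [64.23917756  0.35851698]
0.03 [62.63901888  0.34926414]
w5 measured dial w 125.66666666666667 centre x 319.5  w2: 67.0
```

Fingers shut at width 0 above the knob: the picture puts the real fingertips at tool x ≈ -0.021 (not +0.011), about 32 mm higher than tip_extent suggests. The dial's apparent size confirms that the camera height and TCP z are right. I'll reopen, go lower and check again.

Request:
{"fn": "jog_arm", "kwargs": {"commands": [[0,0,0,0,0,0],[0,0,0,0,0,0],[0,0,0,0,0,0],[0,0,0,0,0,0],[0,0,0,0,0,0],[0,0,0,0,0,0]], "gripper": 0}}

```text
clock: 5.9
position: [0.6087, 0.0719, 0.07]
tool_rot: [2.485, 1.563, 0.389]
force: [0.3, -0.4, 0.3]
grip_width: 0.0845
```

```bash
python3 - <<'E'
from h import *
st(); im=grab_frame('wrist'); cv2.imwrite('pics/w6.png',im[:,:,::-1])
plan((.6077,.0720,.040),-30,step=10)
E
```

```text
t 5.9 p [0.6087 0.0719 0.07  ] x [ 0.007  0.003 -1.   ] ya -30.11 q [ 0.04  0.7  -0.37  1.74  0.34  0.76 -1.02] F [ 0.3 -0.4  0.3] w 0.0845
tooly deg -30.11 D mm [ -1.    0.1 -30. ] rv [-0.002 -0.006 -0.005] n 4
[8,-0,0,-0.000,-0.001,-0.001],[8,-0,0,-0.000,-0.001,-0.001],[8,-0,0,-0.000,-0.001,-0.001],[8,-0,0,-0.000,-0.001,-0.001],
```

View pics/w6.png

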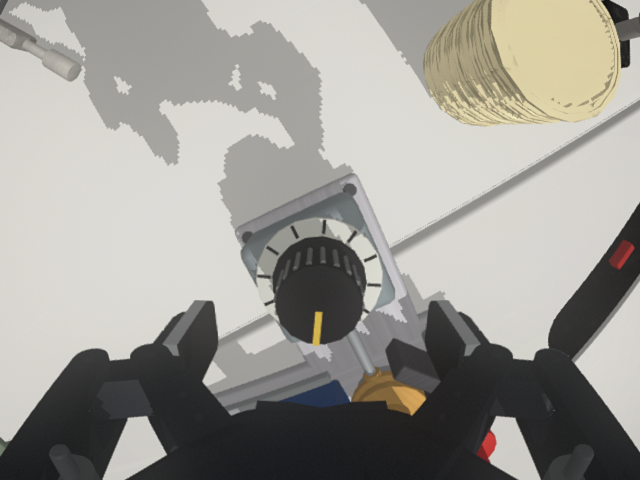

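Request:
{"fn": "jog_arm", "kwargs": {"commands": [[10,0,0,0,-0.003,-0.002],[10,0,0,0,-0.003,-0.002],[8,0,0,0,0,0],[2,0,0,0,0,0],[0,0,0,0,0,0]]}}

```text
clock: 6.45
position: [0.6082, 0.0719, 0.0363]
tool_rot: [-0.542, 1.569, -2.638]
force: [-0.2, 0.9, 0.2]
grip_width: 0.0855
```

Request:
{"fn": "jog_arm", "kwargs": {"commands": [[0,0,0,0,0,0],[0,0,0,0,0,0],[0,0,0,0,0,0],[0,0,0,0,0,0],[0,0,0,0,0,0]], "gripper": 255, "newtons": 50}}

```text
clock: 6.95
position: [0.608, 0.0728, 0.0389]
tool_rot: [-0.51, 1.57, -2.606]
force: [5.4, -1.2, -22.3]
grip_width: 0.0372
```

```bash
python3 - <<'E'
from h import *
st(); im=grab_frame('wrist'); cv2.imwrite('pics/w7.png',im[:,:,::-1])
print(observe()['moment'])
E
```

```text
t 6.95 p [0.608  0.0728 0.0389] x [-0.001 -0.001 -1.   ] ya -30.07 q [ 0.02  0.74 -0.35  1.74  0.36  0.72 -1.04] F [  5.4  -1.2 -22.3] w 0.0372
[0.08722253 0.47835934 0.01300713]
```

View pics/w7.png

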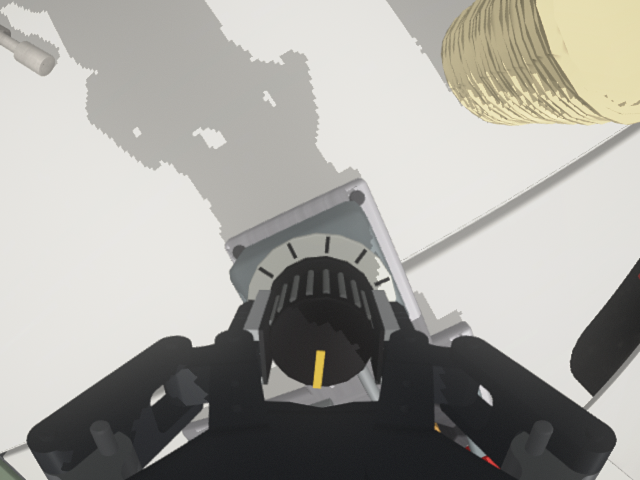

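Request:
{"fn": "jog_arm", "kwargs": {"commands": [[0,0,0,-0.12,0,0],[0,0,0,-0.15,0,0],[0,0,0,-0.15,0,0],[0,0,0,-0.15,0,0],[0,0,0,-0.15,0,0],[0,0,0,-0.1,0,0],[0,0,0,0,0,0]]}}

```text
clock: 7.7
position: [0.6072, 0.0729, 0.0387]
tool_rot: [-1.659, 1.569, -2.921]
force: [-1.3, 0.9, 0.1]
grip_width: 0.0372
```

```bash
python3 - <<'E'
from h import *
st(); print(observe()['moment'])
E
```

```text
t 7.7 p [0.6072 0.0729 0.0387] x [-0.002 -0.    -1.   ] ya 17.68 q [ 0.16  0.78 -0.56  1.73  0.56  0.79 -0.37] F [-1.3  0.9  0.1] w 0.0372
[0.2796308  0.18759833 0.02845694]
```

Turned 47.8°; 12.5° remain to reach +30.2°.

Request:
{"fn": "jog_arm", "kwargs": {"commands": [[0,0,0,-0.11,0,0],[0,0,0,-0.09,0,0],[0,0,0,0,0,0],[0,0,0,0,0,0]]}}

```text
clock: 8.1
position: [0.6071, 0.0729, 0.0387]
tool_rot: [-1.966, 1.568, -3.037]
force: [-1.8, 0.4, -0.4]
grip_width: 0.0372
```

```bash
python3 - <<'E'
from h import *
st(); print(observe()['moment'])
im=grab_frame('wrist'); cv2.imwrite('pics/w8.png',im[:,:,::-1])
E
```

```text
t 8.1 p [0.6071 0.0729 0.0387] x [-0.002 -0.    -1.   ] ya 28.67 q [ 0.19  0.79 -0.6   1.73  0.6   0.81 -0.2 ] F [-1.8  0.4 -0.4] w 0.0372
[0.22637093 0.18549959 0.14015343]
```

View pics/w8.png

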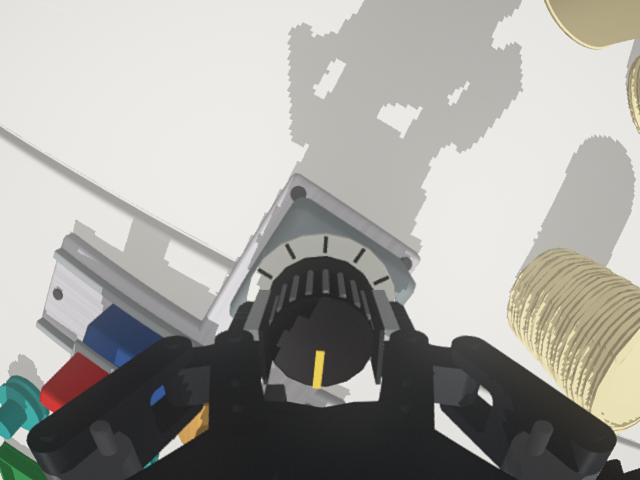

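Request:
{"fn": "jog_arm", "kwargs": {"commands": [[0,0,0,0,0,0],[0,0,0,0,0,0],[0,0,0,0,0,0],[0,0,0,0,0,0],[0,0,0,0,0,0],[0,0,0,0,0,0]], "gripper": 0}}

```text
clock: 8.75
position: [0.6079, 0.0727, 0.0392]
tool_rot: [-1.21, 1.569, -2.287]
force: [-0.2, -0.5, -0.1]
grip_width: 0.0856
```

```bash
python3 - <<'E'
from h import *
st()
im=grab_frame('wrist'); cv2.imwrite('pics/w9.png',im[:,:,::-1])
P=pose();q=np.load('stand.npy'); c,s=np.cos(q[2]),np.sin(q[2])
W=lambda X:np.array([q[0]+c*X[0]-s*X[1],q[1]+s*X[0]+c*X[1],X[2]])
print(proj('wrist',W((0,.112,.085)),P).round(1))
for k in range(12):
    a=np.pi+k*np.pi/6; print(k,proj('wrist',W((.017*np.cos(a),.112+.017*np.sin(a),.085)),P).round(),end=' ')
plan((.6077,.0724,.0395),-30)
E
```

```text
t 8.75 p [0.6079 0.0727 0.0392] x [-0.001 -0.001 -1.   ] ya 28.3 q [ 0.18  0.79 -0.6   1.73  0.6   0.81 -0.21] F [-0.2 -0.5 -0.1] w 0.0856
[320.1 343.4]
0 [280. 320.] 1 [273. 340.] 2 [279. 360.] 3 [295. 375.] 4 [317. 381.] 5 [340. 377.] 6 [358. 364.] 7 [367. 345.] 8 [363. 325.] 9 [347. 308.] 10 [323. 301.] 11 [298. 305.] tooly deg 28.3 D mm [-0.2 -0.3  0.3] rv [1.018e+00 1.000e-03 1.000e-03] n 8
[-0.0,-0.0,0.0,0.127,0.000,0.000],[-0.0,-0.0,0.0,0.127,0.000,0.000],[-0.0,-0.0,0.0,0.127,0.000,0.000],[-0.0,-0.0,0.0,0.127,0.000,0.000],[-0.0,-0.0,0.0,0.127,0.000,0.000],[-0.0,-0.0,0.0,0.127,0.000,0.000],[-0.0,-0.0,0.0,0.127,0.000,0.000],[-0.0,-0.0,0.0,0.127,0.000,0.000],
```

View pics/w9.png

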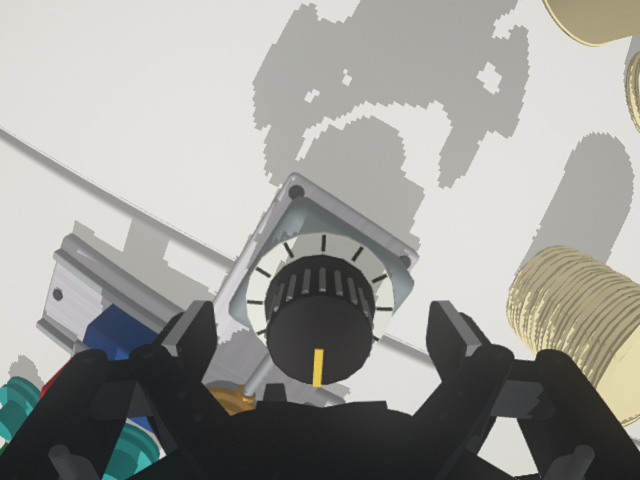

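Request:
{"fn": "jog_arm", "kwargs": {"commands": [[0,0,0,0.12,0,0],[0,0,0,0.15,0,0],[0,0,0,0.15,0,0],[0,0,0,0.15,0,0],[0,0,0,0.15,0,0],[0,0,0,0.15,0,0],[0,0,0,0.15,0,0],[0,0,0,0.1,0,0],[0,0,0,0,0,0],[0,0,0,0,0,0]]}}

```text
clock: 9.8
position: [0.6079, 0.0728, 0.0392]
tool_rot: [-0.663, 1.57, -2.871]
force: [-0.3, 0.5, 0.5]
grip_width: 0.0854
```

```bash
python3 - <<'E'
from h import *
st()
plan((.6077,.0724,.0395),-30)
E
```

```text
t 9.8 p [0.6079 0.0728 0.0392] x [-0.001 -0.    -1.   ] ya -36.48 q [ 0.    0.74 -0.33  1.74  0.34  0.71 -1.14] F [-0.3  0.5  0.5] w 0.0854
tooly deg -36.48 D mm [-0.2 -0.4  0.3] rv [-0.113  0.001  0.   ] n 1
[-0.3,0.1,0.5,-0.113,0.001,0.000],
```

Request:
{"fn": "jog_arm", "kwargs": {"commands": [[0,0,0,0,0,0],[0,0,0,0,0,0],[0,0,0,0,0,0],[0,0,0,0,0,0],[0,0,0,0,0,0]], "gripper": 255}}

```text
clock: 10.3
position: [0.608, 0.0725, 0.0394]
tool_rot: [-1.298, 1.57, 2.784]
force: [-1.0, 0.6, -1.1]
grip_width: 0.0377
```

Request:
{"fn": "jog_arm", "kwargs": {"commands": [[0,0,0,-0.12,0,0],[0,0,0,-0.15,0,0],[0,0,0,-0.15,0,0],[0,0,0,-0.15,0,0],[0,0,0,-0.15,0,0],[0,0,0,-0.15,0,0],[0,0,0,-0.13,0,0],[0,0,0,0,0,0],[0,0,0,0,0,0]]}}

```text
clock: 11.2
position: [0.6072, 0.0726, 0.0394]
tool_rot: [-2.402, 1.569, 2.693]
force: [-0.5, 0.6, 2.0]
grip_width: 0.0374
```

```bash
python3 - <<'E'
from h import *
st()
im=grab_frame('wrist'); cv2.imwrite('pics/w10.png',im[:,:,::-1])
E
```

```text
t 11.2 p [0.6072 0.0726 0.0394] x [-0.002  0.001 -1.   ] ya 21.88 q [ 0.17  0.79 -0.58  1.73  0.57  0.8  -0.31] F [-0.5  0.6  2. ] w 0.0374
```

View pics/w10.png

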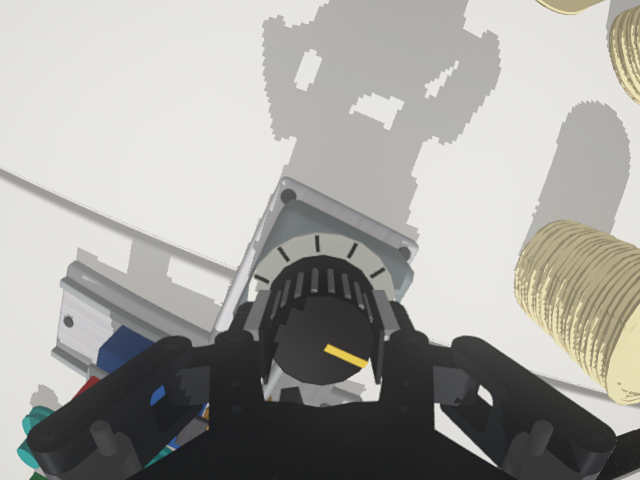

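Request:
{"fn": "jog_arm", "kwargs": {"commands": [[0,0,0,0,0,0],[0,0,0,0,0,0],[0,0,0,0,0,0],[0,0,0,0,0,0],[0,0,0,0,0,0],[-20,0,0,0,0,0],[-30,0,0,0,0,0],[-30,0,0,0,0,0],[-25,0,0,0,0,0],[0,0,0,0,0,0],[0,0,0,0,0,0]], "gripper": 0}}

```text
clock: 12.35
position: [0.6068, 0.0724, 0.1474]
tool_rot: [-1.786, 1.567, -2.982]
force: [-0.8, 0.4, -1.3]
grip_width: 0.0853
```

```bash
python3 - <<'E'
from h import *
st(); P=pose()
im=grab_frame('wrist'); cv2.imwrite('pics/w11.png',im[:,:,::-1])
crop(im,(200,150,440,350),3,'pics/w11c.png')
q=np.load('stand.npy'); c,s=np.cos(q[2]),np.sin(q[2])
W=lambda X:np.array([q[0]+c*X[0]-s*X[1],q[1]+s*X[0]+c*X[1],X[2]])
for k in range(12):
    a=np.pi+k*np.pi/6; print(k,((proj('wrist',W((.017*np.cos(a),.112+.017*np.sin(a),.085)),P)-[200,150])*3).round(),end=' ')
# jaw approach
print(W((-.083,0,.076)),np.degrees(q[2]))
g=W((-.083,0,0)); plan((g[0],g[1],.15),-95.2)
plan((g[0],g[1],.15),84.8)
E
```

```text
t 12.35 p [0.6068 0.0724 0.1474] x [-0.004 -0.001 -1.   ] ya 21.47 q [ 0.22  0.65 -0.66  1.67  0.46  0.98 -0.23] F [-0.8  0.4 -1.3] w 0.0853
0 [296. 278.] 1 [288. 318.] 2 [302. 355.] 3 [333. 381.] 4 [373. 389.] 5 [412. 377.] 6 [440. 348.] 7 [449. 309.] 8 [437. 271.] 9 [406. 243.] 10 [364. 235.] 11 [324. 248.] [ 0.51502055 -0.03159291  0.076     ] -5.154230088849449
tooly deg 21.48 D mm [ -91.9 -104.1    2.6] rv [2.036 0.003 0.003] n 15
[-0,-8,4,0.136,0.000,0.000],[-0,-8,5,0.136,0.000,0.000],[-0,-7,6,0.136,0.000,0.000],[-0,-6,7,0.136,0.000,0.000],[-0,-5,8,0.136,0.000,0.000],[-0,-4,8,0.136,0.000,0.000],[-0,-3,9,0.136,0.000,0.000],[-0,-1,9,0.136,0.000,0.000],[-0,-0,9,0.136,0.000,0.000],[-0,1,9,0.136,0.000,0.000],[-0,2,9,0.136,0.000,0.000],[-0,4,9,0.136,0.000,0.000],[-0,5,8,0.136,0.000,0.000],[-0,6,7,0.136,0.000,0.000],[-0,7,6,0.136,0.000,0.000],
tooly deg 21.48 D mm [ -91.9 -104.1    2.6] rv [-1.105 -0.003  0.003] n 8
[-0,-15,8,-0.138,-0.000,0.000],[-0,-16,6,-0.138,-0.000,0.000],[-0,-17,3,-0.138,-0.000,0.000],[-0,-17,1,-0.138,-0.000,0.000],[-0,-17,-1,-0.138,-0.000,0.000],[-0,-17,-4,-0.138,-0.000,0.000],[-0,-16,-6,-0.138,-0.000,0.000],[-0,-15,-8,-0.138,-0.000,0.000],
```

View pics/w11c.png

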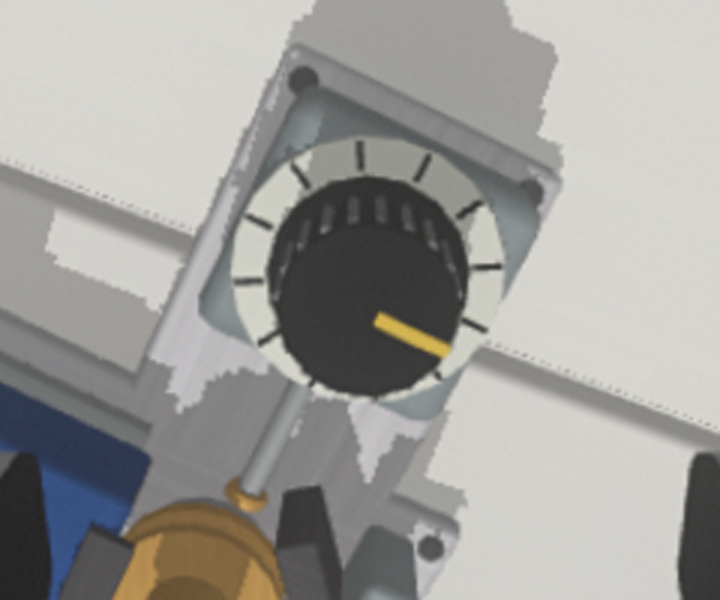

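The mark reads stop 6, which is four clicks from stop 2. Next is the jaw.

Request:
{"fn": "jog_arm", "kwargs": {"commands": [[0,-15,8,-0.138,0,0],[0,-16,6,-0.138,0,0],[0,-17,3,-0.138,0,0],[0,-17,1,-0.138,0,0],[0,-17,-1,-0.138,0,0],[0,-17,-4,-0.138,0,0],[0,-16,-6,-0.138,0,0],[0,-15,-8,-0.138,0,0],[0,0,0,0,0,0],[0,0,0,0,0,0]]}}

```text
clock: 13.4
position: [0.5106, -0.0346, 0.1387]
tool_rot: [3.016, 1.555, 2.97]
force: [-0.3, 0.5, 1.4]
grip_width: 0.0852
```

```bash
python3 - <<'E'
from h import *
st(); P=pose(); np.save('p12.npy',np.array(P))
im=grab_frame('wrist'); cv2.imwrite('pics/w12.png',im[:,:,::-1])
q=np.load('stand.npy'); c,s=np.cos(q[2]),np.sin(q[2])
W=lambda X:np.array([q[0]+c*X[0]-s*X[1],q[1]+s*X[0]+c*X[1],X[2]])
for n,X in [('griptop',(-.083,0,.088)),('gripcorner',(-.096,.007,.088)),('corner2',(-.07,-.007,.088)),('hub',(0,0,.073)),('base',(-.148,.042,.012)),('base',(-.148,-.042,.012))]: print(n,proj('wrist',W(X),P).round(1))
g=W((-.083,0,0)); plan((g[0],g[1],.15),84.8)
E
```

```text
t 13.4 p [ 0.5106 -0.0346  0.1387] x [-0.015  0.003 -1.   ] ya 87.33 q [ 0.65  0.62 -0.97  1.92  0.62  0.95  0.9 ] F [-0.3  0.5  1.4] w 0.0852
griptop [324.8 267. ]
gripcorner [337.5 246.7]
corner2 [312.4 286.5]
hub [319.1 368.1]
base [381.3 158.6]
base [273.3 153.6]
tooly deg 87.34 D mm [ 4.4  3.  11.3] rv [ 0.044 -0.016 -0.001] n 1
[-11,3,4,0.044,-0.016,-0.001],
```

View pics/w12.png

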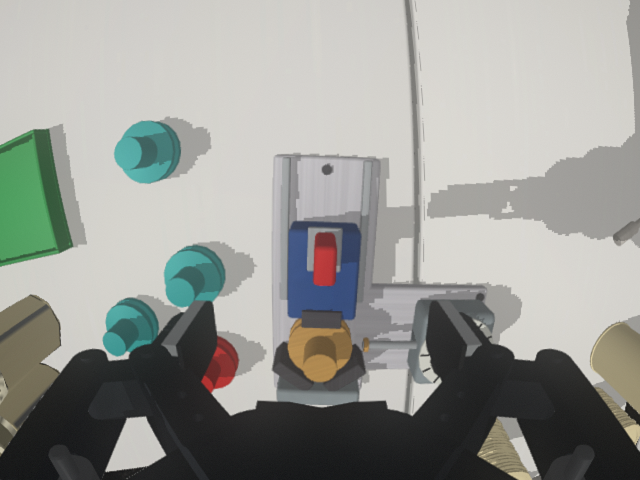

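Request:
{"fn": "jog_arm", "kwargs": {"commands": [[0,3,4,0.044,-0.016,0],[20,0,0,0,0,0],[25,0,0,0,0,0],[20,0,0,0,0,0],[10,0,0,0,0,0],[0,0,0,0,0,0],[0,0,0,0,0,0]]}}

```text
clock: 14.15
position: [0.5177, -0.0265, 0.061]
tool_rot: [0.944, 1.567, 0.844]
force: [0.5, -0.3, 0.5]
grip_width: 0.085
```

```bash
python3 - <<'E'
from h import *
st()
plan((.515,-.0316,.034),84.8)
E
```

```text
t 14.15 p [ 0.5177 -0.0265  0.061 ] x [ 0.003  0.003 -1.   ] ya 84.25 q [ 0.55  0.72 -0.85  1.97  0.76  0.8   0.73] F [ 0.5 -0.3  0.5] w 0.085
tooly deg 84.25 D mm [ -2.7  -5.1 -27. ] rv [-0.01   0.002 -0.003] n 1
[27,-5,-2,-0.010,0.002,-0.003],
```

Request:
{"fn": "jog_arm", "kwargs": {"commands": [[5,-5,-2,-0.01,0,0],[12,0,0,0,0,0],[8,0,0,0,0,0],[0,0,0,0,0,0],[0,0,0,0,0,0]]}}

```text
clock: 14.65
position: [0.5162, -0.0319, 0.0355]
tool_rot: [0.535, 1.565, 0.444]
force: [0.5, 0.7, 0.2]
grip_width: 0.0855
```

```bash
python3 - <<'E'
from h import *
st()
im=grab_frame('wrist'); cv2.imwrite('pics/w13.png',im[:,:,::-1])
plan((.515,-.0316,.034),84.8)
E
```

```text
t 14.65 p [ 0.5162 -0.0319  0.0355] x [ 0.005  0.002 -1.   ] ya 84.78 q [ 0.53  0.76 -0.82  1.99  0.82  0.76  0.7 ] F [0.5 0.7 0.2] w 0.0855
tooly deg 84.77 D mm [-1.1  0.4 -1.5] rv [-0.     0.005 -0.003] n 1
[1.5,0.3,-1.2,-0.000,0.005,-0.003],
```

View pics/w13.png

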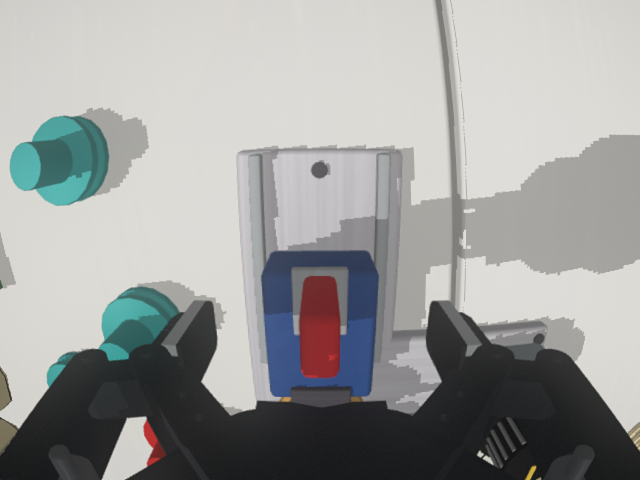

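Request:
{"fn": "jog_arm", "kwargs": {"commands": [[0,0,0,0,0,0],[0,0,0,0,0,0],[0,0,0,0,0,0],[0,0,0,0,0,0],[0,0,0,0,0,0],[0,0,0,0,0,0],[0,0,0,0,0,0]], "gripper": 255, "newtons": 60}}

```text
clock: 15.4
position: [0.5166, -0.0326, 0.0364]
tool_rot: [0.274, 1.565, 0.182]
force: [-0.2, -0.0, -2.3]
grip_width: 0.0131
```

Request:
{"fn": "jog_arm", "kwargs": {"commands": [[0,0,-5,0,0,0],[0,0,-8,0,0,0],[0,0,-8,0,0,0],[0,0,-8,0,0,0],[0,0,-6,0,0,0],[0,0,0,0,0,0],[0,0,0,0,0,0]]}}

```text
clock: 16.1
position: [0.4785, -0.0293, 0.0364]
tool_rot: [0.194, 1.564, 0.103]
force: [2.3, -0.8, -2.3]
grip_width: 0.0134
```

```bash
python3 - <<'E'
from h import *
st()
E
```

```text
t 16.1 p [ 0.4785 -0.0293  0.0364] x [ 0.007  0.001 -1.   ] ya 84.8 q [ 0.54  0.71 -0.82  2.08  0.83  0.7   0.65] F [ 2.3 -0.8 -2.3] w 0.0134
```

Request:
{"fn": "jog_arm", "kwargs": {"commands": [[0,0,-2,0,0,0],[0,0,-2,0,0,0],[0,0,-1,0,0,0],[0,0,-1,0,0,0]]}}

```text
clock: 16.5
position: [0.4749, -0.0289, 0.0365]
tool_rot: [0.235, 1.56, 0.144]
force: [12.7, -3.0, -12.8]
grip_width: 0.0135
```

```bash
python3 - <<'E'
from h import *
st()
E
```

```text
t 16.5 p [ 0.4749 -0.0289  0.0365] x [ 0.011  0.002 -1.   ] ya 84.76 q [ 0.54  0.71 -0.81  2.09  0.84  0.69  0.64] F [ 12.7  -3.  -12.8] w 0.0135
```

Request:
{"fn": "jog_arm", "kwargs": {"commands": [[0,0,-2,0,0,0],[0,0,-2,0,0,0]]}}

```text
clock: 16.7
position: [0.475, -0.0289, 0.0365]
tool_rot: [0.27, 1.553, 0.177]
force: [19.5, -2.4, -20.8]
grip_width: 0.0132
```

```bash
python3 - <<'E'
from h import *
st()
im=grab_frame('wrist'); cv2.imwrite('pics/w14.png',im[:,:,::-1])
E
```

```text
t 16.7 p [ 0.475  -0.0289  0.0365] x [ 0.018  0.003 -1.   ] ya 84.7 q [ 0.54  0.71 -0.81  2.1   0.85  0.68  0.63] F [ 19.5  -2.4 -20.8] w 0.0132
```

View pics/w14.png

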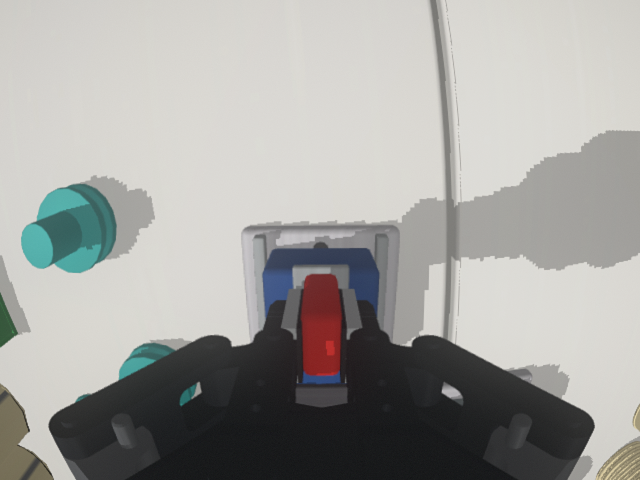

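Request:
{"fn": "jog_arm", "kwargs": {"commands": [[0,0,0,0,0,0],[0,0,0,0,0,0],[0,0,0,0,0,0],[0,0,0,0,0,0],[0,0,0,0,0,0],[-20,0,0,0,0,0],[-35,0,0,0,0,0],[-35,0,0,0,0,0],[-20,0,0,0,0,0],[0,0,0,0,0,0],[0,0,0,0,0,0]], "gripper": 0}}

```text
clock: 17.85
position: [0.4709, -0.0283, 0.1495]
tool_rot: [0.401, 1.557, 0.309]
force: [0.0, -0.7, 0.3]
grip_width: 0.0854
```

```bash
python3 - <<'E'
from h import *
st()
plan((.585,-.038,.15),84.8,step=30)
E
```

```text
t 17.85 p [ 0.4709 -0.0283  0.1495] x [ 0.014  0.004 -1.   ] ya 84.74 q [ 0.7   0.53 -1.    2.03  0.59  0.88  0.85] F [ 0.  -0.7  0.3] w 0.0854
tooly deg 84.74 D mm [114.1  -9.7   0.5] rv [-0.001  0.013 -0.006] n 4
[0,0,29,-0.000,0.003,-0.001],[0,0,29,-0.000,0.003,-0.001],[0,0,29,-0.000,0.003,-0.001],[-0,0,29,-0.000,0.003,-0.001],
```

Request:
{"fn": "jog_arm", "kwargs": {"commands": [[0,0,25,0,0.004,-0.002],[0,0,30,0,0.004,-0.002],[0,0,30,0,0.004,-0.002],[0,0,22,0,0,0],[0,0,0,0,0,0],[0,0,0,0,0,0]]}}

```text
clock: 18.45
position: [0.5783, -0.0388, 0.1436]
tool_rot: [-2.709, 1.563, -2.8]
force: [-0.7, 0.1, -0.0]
grip_width: 0.0854
```

```bash
python3 - <<'E'
from h import *
st(); P=pose()
im=grab_frame('wrist'); cv2.imwrite('pics/w15.png',im[:,:,::-1])
q=np.load('stand.npy'); c,s=np.cos(q[2]),np.sin(q[2])
W=lambda X:np.array([q[0]+c*X[0]-s*X[1],q[1]+s*X[0]+c*X[1],X[2]])
for n,X in [('griptop open',(-.125,0,.088)),('hub',(0,0,.073)),('disc',(0,0,.044)),('stem0',(0,.026,.036))]: print(n,proj('wrist',W(X),P).round(1))
print([(round(d['p'],2),np.round(d['location'],1),atz('wrist',d['location'],.061,P)) for d in nets.pinpoint('wrist','roll_grip')[:4]])
E
```

```text
t 18.45 p [ 0.5783 -0.0388  0.1436] x [-0.008 -0.003 -1.   ] ya 84.78 q [ 0.58  0.7  -0.92  1.75  0.64  1.04  0.9 ] F [-0.7  0.1 -0. ] w 0.0854
griptop open [322.5  81.1]
hub [322.5 278.2]
disc [322.5 264.4]
stem0 [356.4 261.1]
[(0.94, array([182.4, 205. ]), array([ 0.54049222, -0.13218697,  0.061     ])), (0.94, array([130.3,  74.7]), array([ 0.44092607, -0.16199585,  0.061     ])), (0.9, array([112.7, 272.6]), array([ 0.58589183, -0.20358785,  0.061     ])), (0.72, array([204. , 310.6]), array([ 0.62126542, -0.13079228,  0.061     ]))]
```

View pics/w15.png

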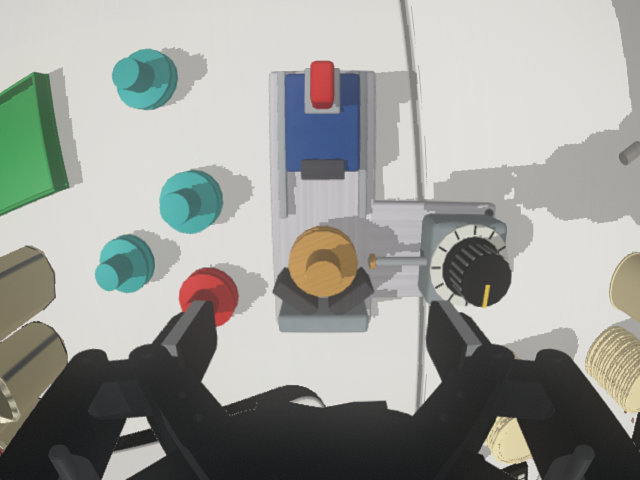

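```bash
python3 - <<'E'
from h import *
im=cv2.imread('pics/w15.png')[:,:,::-1]
crop(im,(260,200,400,340),5,'pics/w15c.png')
E
```

```text
(no output)
```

View pics/w15c.png

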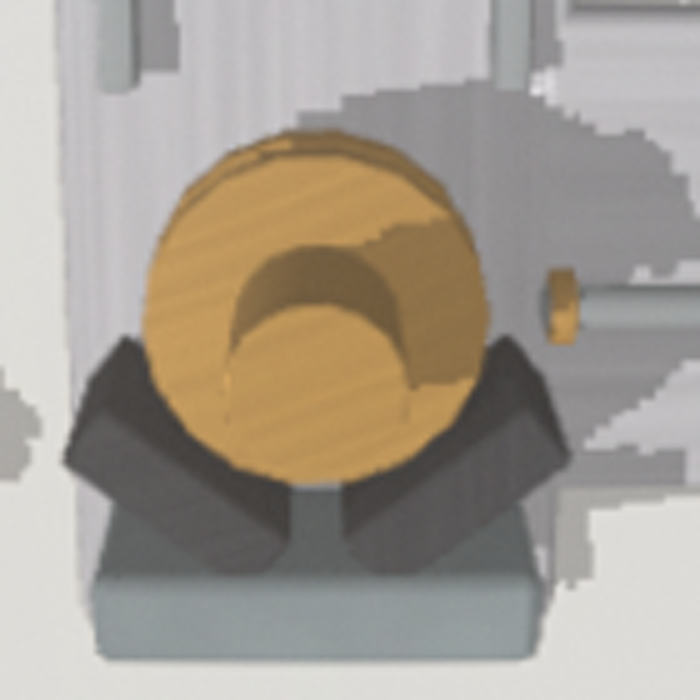

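```bash
python3 - <<'E'
from h import *
plan((.5978,-.0385,.08),84.8,step=22)
E
```

```text
tooly deg 84.78 D mm [ 19.7   0.5 -64.1] rv [-0.    -0.007  0.004] n 4
[16,1,5,-0.000,-0.002,0.001],[16,1,5,-0.000,-0.002,0.001],[16,1,5,-0.000,-0.002,0.001],[16,1,5,-0.000,-0.002,0.001],
```

Request:
{"fn": "jog_arm", "kwargs": {"commands": [[16,1,5,0,-0.002,0.001],[16,1,5,0,-0.002,0.001],[16,0,5,0,-0.002,0.001],[14,0,4,0,-0.002,0.001],[0,0,0,0,0,0],[0,0,0,0,0,0]]}}

```text
clock: 19.15
position: [0.5961, -0.0392, 0.0756]
tool_rot: [-2.308, 1.57, -2.399]
force: [-0.3, 0.2, 0.3]
grip_width: 0.0855
```

```bash
python3 - <<'E'
from h import *
st()
im=grab_frame('wrist'); cv2.imwrite('pics/w16.png',im[:,:,::-1])
plan((.5978,-.0385,.026),84.8,step=15)
E
```

```text
t 19.15 p [ 0.5961 -0.0392  0.0756] x [-0. -0. -1.] ya 84.82 q [ 0.53  0.8  -0.86  1.75  0.73  0.94  0.84] F [-0.3  0.2  0.3] w 0.0855
tooly deg 84.81 D mm [  1.7   0.8 -49.7] rv [ 0.    -0.     0.001] n 4
[12,0,0,0.000,-0.000,0.000],[12,0,0,0.000,-0.000,0.000],[12,0,0,0.000,-0.000,0.000],[12,0,0,0.000,-0.000,0.000],
```

View pics/w16.png

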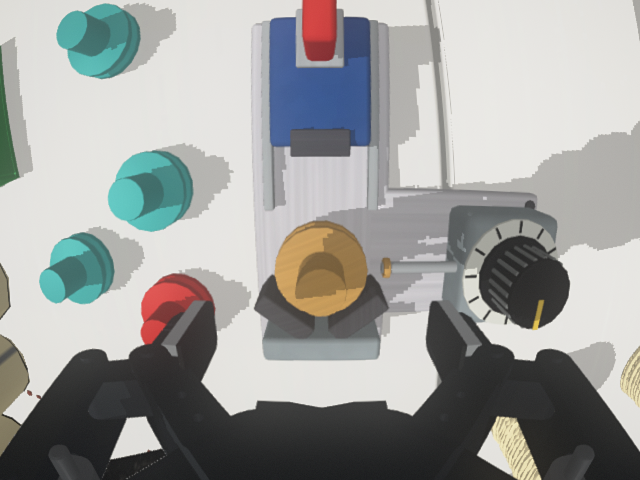

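Request:
{"fn": "jog_arm", "kwargs": {"commands": [[0,0.5,1.5,0,0,0],[12,0,0,0,0,0],[15,0,0,0,0,0],[12,0,0,0,0,0],[7,0,0,0,0,0],[0,0,0,0,0,0],[0,0,0,0,0,0]], "gripper": 75}}

```text
clock: 19.9
position: [0.5978, -0.039, 0.0262]
tool_rot: [-1.135, 1.57, -1.226]
force: [0.5, 0.9, 0.3]
grip_width: 0.0606
```

```bash
python3 - <<'E'
from h import *
st()
im=grab_frame('wrist'); cv2.imwrite('pics/w17.png',im[:,:,::-1])
E
```

```text
t 19.9 p [ 0.5978 -0.039   0.0262] x [ 0.    -0.001 -1.   ] ya 84.81 q [ 0.5   0.87 -0.81  1.77  0.8   0.87  0.8 ] F [0.5 0.9 0.3] w 0.0606
```

View pics/w17.png

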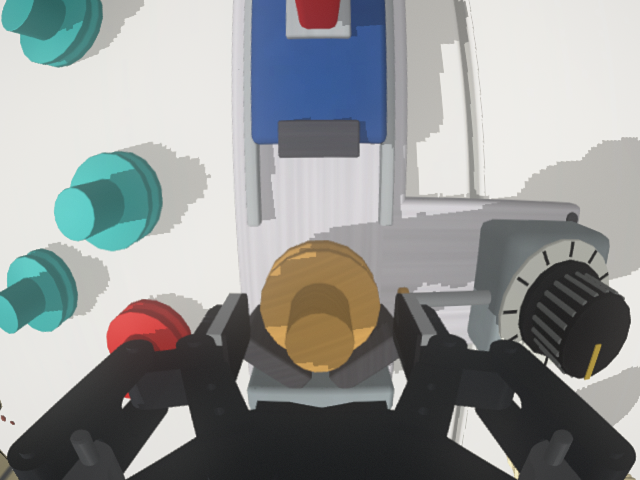

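Request:
{"fn": "jog_arm", "kwargs": {"commands": [[0,0,0,0,0,0],[0,0,0,0,0,0],[0,0,0,0,0,0],[0,0,0,0,0,0],[0,0,0,0,0,0]], "gripper": 255, "newtons": 50}}

```text
clock: 20.45
position: [0.5982, -0.0393, 0.0274]
tool_rot: [-0.55, 1.569, -0.641]
force: [0.5, -0.5, -3.3]
grip_width: 0.023
```

```bash
python3 - <<'E'
from h import *
st()
im=grab_frame('wrist'); cv2.imwrite('pics/w18.png',im[:,:,::-1])
E
```

```text
t 20.45 p [ 0.5982 -0.0393  0.0274] x [ 0.002 -0.001 -1.   ] ya 84.79 q [ 0.5   0.86 -0.81  1.77  0.8   0.87  0.8 ] F [ 0.5 -0.5 -3.3] w 0.023
```

View pics/w18.png

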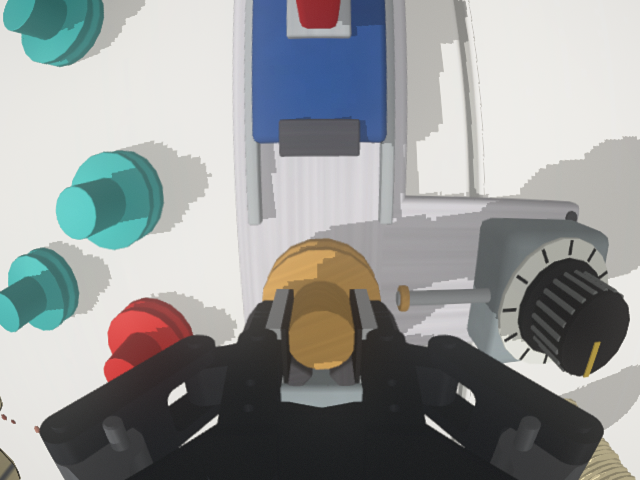

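Request:
{"fn": "jog_arm", "kwargs": {"commands": [[-8,0,0,0,0,0],[-20,0,0,0,0,0],[-30,0,0,0,0,0],[-35,0,0,0,0,0],[-30,0,0,0,0,0],[0,0,0,0,0,0],[0,0,0,0,0,0]]}}

```text
clock: 21.2
position: [0.5974, -0.0381, 0.1619]
tool_rot: [-0.151, 1.568, -0.24]
force: [-0.7, -1.0, -4.2]
grip_width: 0.0231
```

```bash
python3 - <<'E'
from h import *
st(); P=pose()
im=grab_frame('wrist'); cv2.imwrite('pics/w19.png',im[:,:,::-1])
im=grab_frame('scene'); crop(im,(240,120,440,270),4,'pics/s19.png')
im=grab_frame('top'); cv2.imwrite('pics/t19.png',im[:,:,::-1])
crop(im,(440,200,560,290),6,'pics/t19c.png')
for c in ('top','scene'): print([(round(d['p'],2),np.round(d['location'],1),atz(c,d['location'],0).round(4)) for d in nets.pinpoint(c,'tray')[:3]])
E
```

```text
t 21.2 p [ 0.5974 -0.0381  0.1619] x [ 0.003 -0.001 -1.   ] ya 84.91 q [ 0.57  0.7  -0.93  1.69  0.63  1.08  0.92] F [-0.7 -1.  -4.2] w 0.0231
[]
[(0.63, array([420.2, 208.1]), array([ 0.4541, -0.3435,  0.    ]))]
```

View pics/w19.png

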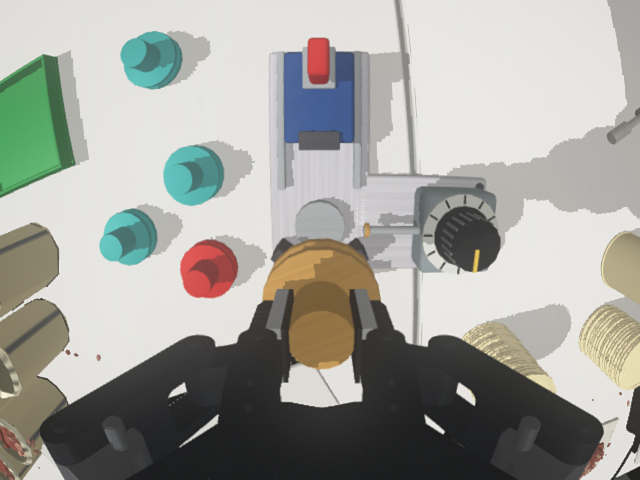

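View pics/t19c.png

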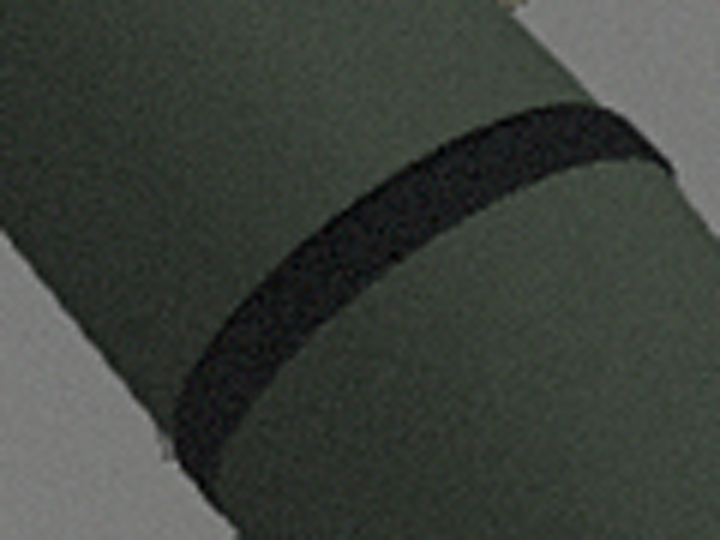

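View pics/s19.png

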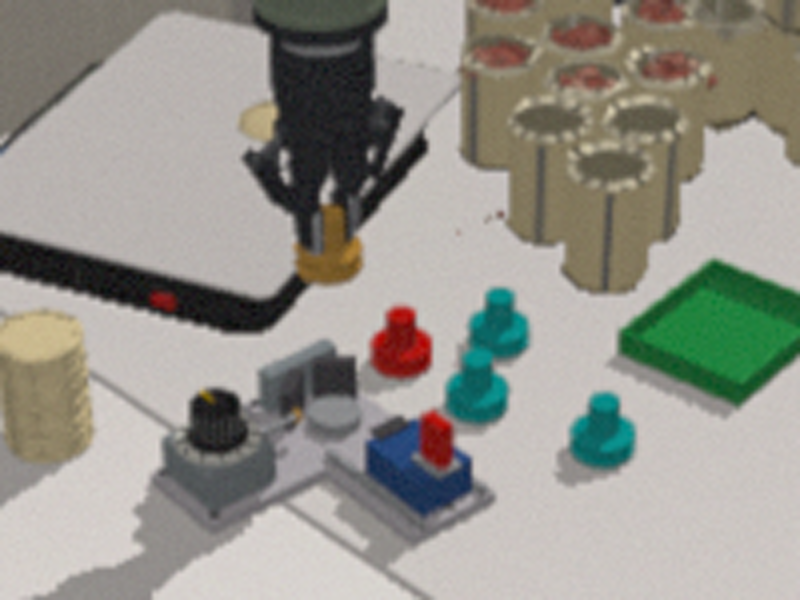

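```bash
python3 - <<'E'
from h import *
for px in [(470,230),(528,223),(534,271),(474,277)]: print(atz('top',px,.024).round(4))
c=np.mean([atz('top',px,.024) for px in [(470,230),(528,223),(534,271),(474,277)]],0); print('c',c)
for px in [(517,188),(552,178),(497,195)]: print('can',atz('top',px,.11).round(3))
# scene corners, s19 crop /4+(240,120)
S=[(620,335),(742,402),(715,262)]
for px in S: print('scene',atz('scene',(px[0]/4+240,px[1]/4+120),.024).round(4))
im=cv2.imread('pics/top0.png'); crop(im[:,:,::-1],(450,150,570,290),5,'pics/trayc.png')
plan((.50,-.32,.19),40,step=42)
E
```

```text
[ 0.5072 -0.276   0.024 ]
[ 0.5279 -0.418   0.024 ]
[ 0.4104 -0.4317  0.024 ]
[ 0.3921 -0.2859  0.024 ]
c [ 0.45942451 -0.35291815  0.024     ]
can [ 0.597 -0.358  0.11 ]
can [ 0.622 -0.438  0.11 ]
can [ 0.58  -0.313  0.11 ]
scene [ 0.5073 -0.2769  0.024 ]
scene [ 0.3785 -0.2763  0.024 ]
scene [ 0.5226 -0.4149  0.024 ]
tooly deg 84.93 D mm [ -96.9 -282.1   30. ] rv [ 0.784  0.    -0.   ] n 8
[-4,-36,-9,0.098,0.000,-0.000],[-4,-37,-5,0.098,0.000,-0.000],[-4,-37,-2,0.098,0.000,-0.000],[-4,-37,2,0.098,0.000,-0.000],[-4,-37,6,0.098,0.000,-0.000],[-4,-36,9,0.098,0.000,-0.000],[-4,-35,13,0.098,0.000,-0.000],[-4,-34,16,0.098,0.000,-0.000],
```

View pics/trayc.png

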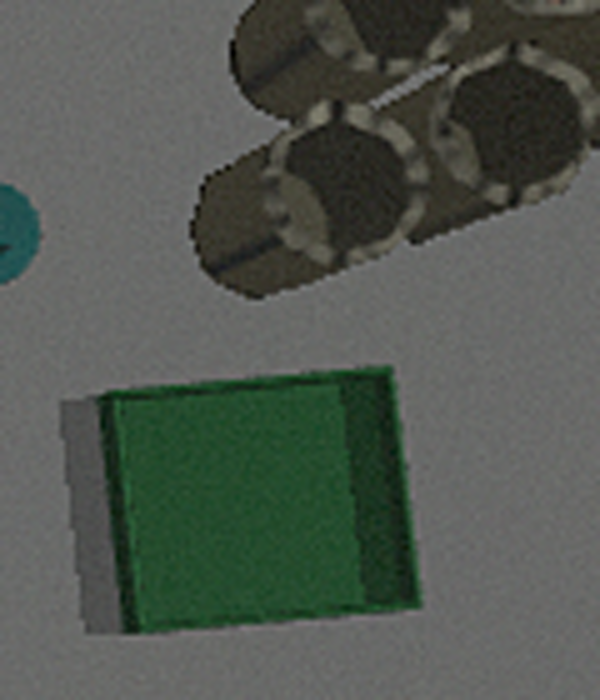

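```bash
python3 - <<'E'
from h import *
plan((.459,-.352,.18),40,step=40)
E
```

```text
tooly deg 84.93 D mm [-137.9 -314.1   20. ] rv [ 0.784  0.    -0.   ] n 9
[-2,-36,-12,0.087,0.000,-0.000],[-2,-37,-9,0.087,0.000,-0.000],[-2,-38,-6,0.087,0.000,-0.000],[-2,-38,-2,0.087,0.000,-0.000],[-2,-38,1,0.087,0.000,-0.000],[-2,-38,4,0.087,0.000,-0.000],[-2,-37,7,0.087,0.000,-0.000],[-2,-37,11,0.087,0.000,-0.000],[-2,-36,14,0.087,0.000,-0.000],
```

Request:
{"fn": "jog_arm", "kwargs": {"commands": [[-2,-25,-10,0.06,0,0],[-2,-36,-10,0.09,0,0],[-2,-38,-7,0.09,0,0],[-2,-38,-3,0.09,0,0],[-2,-38,0,0.09,0,0],[-2,-38,4,0.09,0,0],[-2,-37,7,0.09,0,0],[-2,-30,9,0.09,0,0],[0,-15,6,0.06,0,0],[0,0,0,0,0,0],[0,0,0,0,0,0]]}}

```text
clock: 22.55
position: [0.4644, -0.3203, 0.1676]
tool_rot: [-3.026, 1.556, 2.392]
force: [0.4, -0.2, -4.6]
grip_width: 0.0235
```

```bash
python3 - <<'E'
from h import *
st(); P=pose()
im=grab_frame('wrist'); cv2.imwrite('pics/w20.png',im[:,:,::-1])
print([(round(d['p'],2),np.round(d['location'],1),atz('wrist',d['location'],0,P).round(4)) for d in nets.pinpoint('wrist','tray')[:3]])
plan((.459,-.352,.15),40,step=40)
E
```

```text
t 22.55 p [ 0.4644 -0.3203  0.1676] x [-0.01  0.01 -1.  ] ya 40.44 q [ 1.04  0.59 -0.77  1.77  0.47  0.99  0.79] F [ 0.4 -0.2 -4.6] w 0.0235
[(0.94, array([293.1, 246.8]), array([ 0.4599, -0.3548,  0.    ])), (0.54, array([629.5,  88.5]), array([0.6259, 0.0318, 0.    ]))]
tooly deg 40.51 D mm [ -5.7 -32.2 -17.7] rv [ 0.009 -0.014  0.002] n 1
[17,-25,21,0.009,-0.014,0.002],
```

View pics/w20.png

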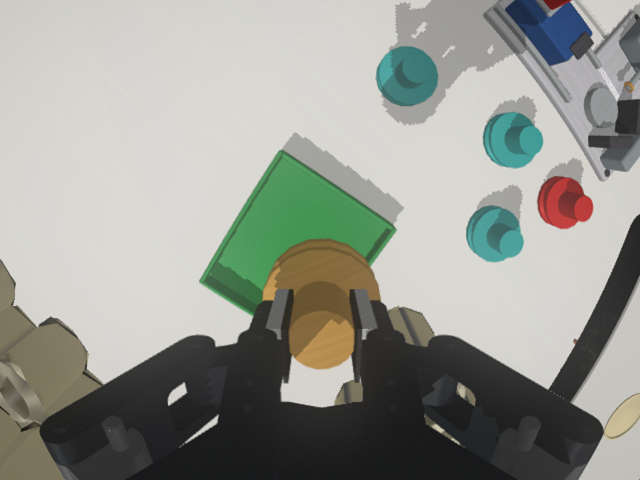

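Request:
{"fn": "jog_arm", "kwargs": {"commands": [[2,-20,16,0.009,-0.014,0],[10,-6,5,0,0,0],[25,0,0,0,0,0],[30,0,0,0,0,0],[25,0,0,0,0,0],[0,0,0,0,0,0],[0,0,0,0,0,0]]}}

```text
clock: 23.35
position: [0.4619, -0.3509, 0.0722]
tool_rot: [0.493, 1.569, -0.369]
force: [-0.3, -0.3, -3.5]
grip_width: 0.0231
```

```bash
python3 - <<'E'
from h import *
st(); P=pose()
im=grab_frame('wrist'); cv2.imwrite('pics/w21.png',im[:,:,::-1])
plan((.459,-.353,.013),40,step=15)
E
```

```text
t 23.35 p [ 0.4619 -0.3509  0.0722] x [ 0.002 -0.001 -1.   ] ya 40.62 q [ 1.02  0.72 -0.68  1.81  0.6   0.83  0.74] F [-0.3 -0.3 -3.5] w 0.0231
tooly deg 40.61 D mm [ -2.8  -2.1 -59.4] rv [ 0.011  0.002 -0.001] n 4
[15,-1,-0,0.003,0.000,-0.000],[15,-1,-0,0.003,0.000,-0.000],[15,-1,-0,0.003,0.000,-0.000],[15,-1,-0,0.003,0.000,-0.000],
```

View pics/w21.png

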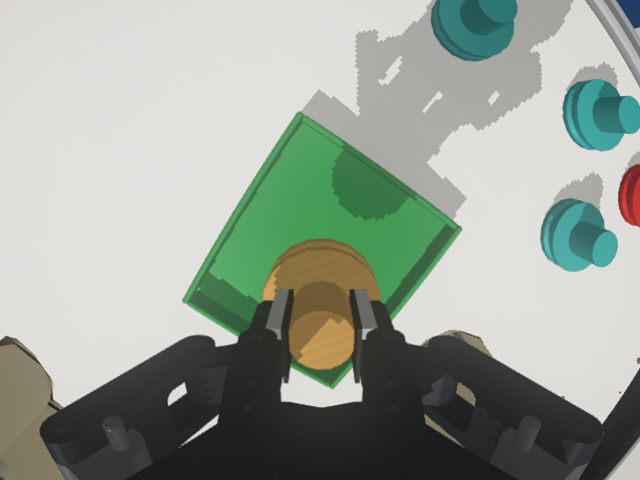

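Request:
{"fn": "jog_arm", "kwargs": {"commands": [[15,-1,0,0,0,0],[15,-1,0,0,0,0],[12,-1,0,0,0,0],[7,0,0,0,0,0],[2,0,0,0,0,0],[0,0,0,0,0,0],[0,0,0,0,0,0]]}}

```text
clock: 24.1
position: [0.4607, -0.3539, 0.0193]
tool_rot: [0.279, 1.566, -0.583]
force: [0.2, -0.0, -3.8]
grip_width: 0.0234
```

```bash
python3 - <<'E'
from h import *
st()
E
```

```text
t 24.1 p [ 0.4607 -0.3539  0.0193] x [ 0.004 -0.003 -1.   ] ya 40.62 q [ 0.98  0.79 -0.63  1.83  0.67  0.74  0.69] F [ 0.2 -0.  -3.8] w 0.0234
```

Request:
{"fn": "jog_arm", "kwargs": {"commands": [[4,0,0,0,0.004,0.002],[4,0,0,0,0,0],[2,0,0,0,0,0],[0,0,0,0,0,0]]}}

```text
clock: 24.5
position: [0.4612, -0.3543, 0.0093]
tool_rot: [1.083, 1.566, 0.221]
force: [0.1, -0.4, -3.7]
grip_width: 0.0231
```

```bash
python3 - <<'E'
from h import *
st()
E
```

```text
t 24.5 p [ 0.4612 -0.3543  0.0093] x [ 0.004  0.001 -1.   ] ya 40.61 q [ 0.98  0.81 -0.62  1.83  0.68  0.72  0.69] F [ 0.1 -0.4 -3.7] w 0.0231
```

Still hanging freely (-3.7 N); creeping on down to contact.

Request:
{"fn": "jog_arm", "kwargs": {"commands": [[1.5,0,0,0,0,0],[1,0,0,0,0,0],[0,0,0,0,0,0]]}}

```text
clock: 24.8
position: [0.4614, -0.3544, 0.0074]
tool_rot: [0.939, 1.566, 0.077]
force: [0.3, -0.1, -3.7]
grip_width: 0.023
```

```bash
python3 - <<'E'
from h import *
st()
E
```

```text
t 24.8 p [ 0.4614 -0.3544  0.0074] x [ 0.004  0.    -1.   ] ya 40.61 q [ 0.98  0.81 -0.62  1.83  0.68  0.72  0.69] F [ 0.3 -0.1 -3.7] w 0.023
```

Request:
{"fn": "jog_arm", "kwargs": {"commands": [[1.5,0,0,0,0,0],[1,0,0,0,0,0],[0,0,0,0,0,0]]}}

```text
clock: 25.1
position: [0.4616, -0.3545, 0.0076]
tool_rot: [0.445, 1.566, -0.417]
force: [-0.7, 0.1, -4.2]
grip_width: 0.023
```

```bash
python3 - <<'E'
from h import *
st()
E
```

```text
t 25.1 p [ 0.4616 -0.3545  0.0076] x [ 0.004 -0.002 -1.   ] ya 40.61 q [ 0.97  0.81 -0.61  1.83  0.69  0.72  0.68] F [-0.7  0.1 -4.2] w 0.023
```

Request:
{"fn": "jog_arm", "kwargs": {"commands": [[2,0,0,0,0,0],[2,0,0,0,0,0]]}}

```text
clock: 25.3
position: [0.462, -0.3549, 0.0071]
tool_rot: [0.014, 1.565, -0.848]
force: [-20.9, 11.0, 60.5]
grip_width: 0.0231
```

```bash
python3 - <<'E'
from h import *
st()
im=grab_frame('scene'); crop(im,(360,120,480,220),6,'pics/s22.png'); st()
E
```

```text
t 25.3 p [ 0.462  -0.3549  0.0071] x [ 0.004 -0.005 -1.   ] ya 40.59 q [ 0.97  0.81 -0.61  1.83  0.69  0.72  0.68] F [-20.9  11.   60.5] w 0.0231
t 25.35 p [ 0.462  -0.3548  0.0071] x [ 0.004 -0.005 -1.   ] ya 40.59 q [ 0.97  0.81 -0.61  1.83  0.69  0.72  0.68] F [-15.5   8.1  47. ] w 0.0231
```

View pics/s22.png

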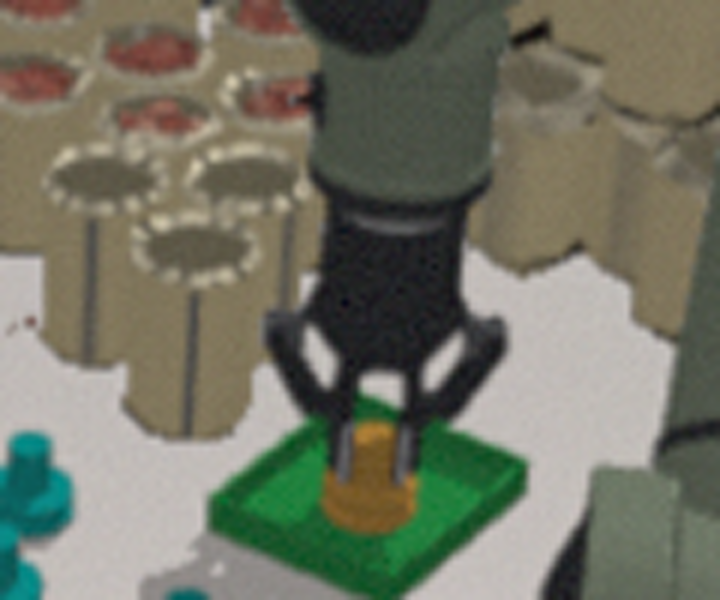

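Request:
{"fn": "jog_arm", "kwargs": {"commands": [[-0.5,0,0,0,0.003,0.002],[0,0,0,0,0,0],[0,0,0,0,0,0]]}}

```text
clock: 25.65
position: [0.4622, -0.3551, 0.0081]
tool_rot: [0.413, 1.566, -0.45]
force: [0.1, -0.5, -4.3]
grip_width: 0.023
```

```bash
python3 - <<'E'
from h import *
st()
E
```

```text
t 25.65 p [ 0.4622 -0.3551  0.0081] x [ 0.004 -0.002 -1.   ] ya 40.6 q [ 0.98  0.81 -0.61  1.83  0.69  0.72  0.68] F [ 0.1 -0.5 -4.3] w 0.023
```

Lifted about 1 mm again. I'll set it down 0.7 mm and open.

Request:
{"fn": "jog_arm", "kwargs": {"commands": [[0.7,0,0,0,0,0],[0,0,0,0,0,0]]}}

```text
clock: 25.85
position: [0.4623, -0.3551, 0.0073]
tool_rot: [0.396, 1.566, -0.466]
force: [-3.7, 1.5, 9.1]
grip_width: 0.0234
```

Request:
{"fn": "jog_arm", "kwargs": {"commands": [[0,0,0,0,0,0],[0,0,0,0,0,0],[0,0,0,0,0,0],[0,0,0,0,0,0],[0,0,0,0,0,0],[0,0,0,0,0,0]], "gripper": 0}}

```text
clock: 26.45
position: [0.4627, -0.3551, 0.0069]
tool_rot: [0.485, 1.565, -0.377]
force: [-0.6, -0.4, -0.6]
grip_width: 0.086
```

```bash
python3 - <<'E'
from h import *
st()
im=grab_frame('wrist'); cv2.imwrite('pics/w23.png',im[:,:,::-1])
E
```

```text
t 26.45 p [ 0.4627 -0.3551  0.0069] x [ 0.005 -0.002 -1.   ] ya 40.6 q [ 0.97  0.82 -0.61  1.82  0.69  0.72  0.68] F [-0.6 -0.4 -0.6] w 0.086
```

View pics/w23.png

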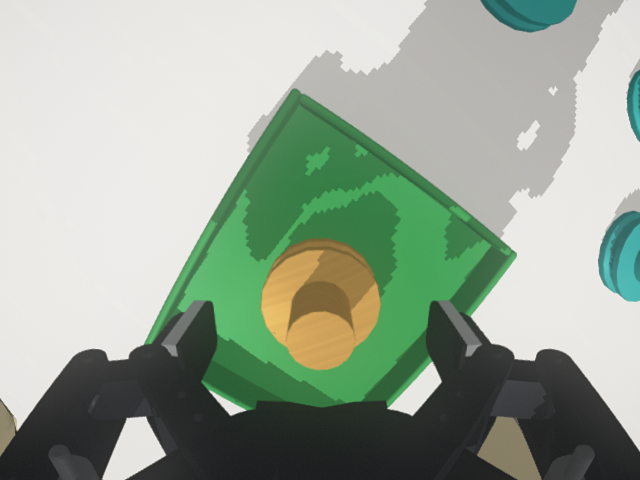

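Released; the roll stands upright in the tray. I'll withdraw straight up and check everything.

Request:
{"fn": "jog_arm", "kwargs": {"commands": [[-15,0,0,0,0,0],[-30,0,0,0,0,0],[-40,0,0,0,0,0],[-45,0,0,0,0,0],[-45,0,0,0,0,0],[-30,0,0,0,0,0],[0,0,0,0,0,0],[0,0,0,0,0,0],[0,0,0,0,0,0]]}}

```text
clock: 27.4
position: [0.4612, -0.3524, 0.2269]
tool_rot: [0.549, 1.564, -0.31]
force: [-0.4, -0.2, -0.2]
grip_width: 0.0851
```

```bash
python3 - <<'E'
from h import *
st(); P=pose()
im=grab_frame('wrist'); cv2.imwrite('pics/w24.png',im[:,:,::-1])
im=grab_frame('scene'); cv2.imwrite('pics/s24.png',im[:,:,::-1]); crop(im,(260,140,460,290),4,'pics/s24c.png'); st()
E
```

```text
t 27.4 p [ 0.4612 -0.3524  0.2269] x [ 0.006 -0.002 -1.   ] ya 40.81 q [ 1.11  0.54 -0.8   1.68  0.42  1.1   0.89] F [-0.4 -0.2 -0.2] w 0.0851
t 27.5 p [ 0.461  -0.3522  0.2262] x [ 0.005 -0.001 -1.   ] ya 40.81 q [ 1.11  0.54 -0.8   1.68  0.42  1.1   0.89] F [-0.1 -0.2  0.8] w 0.0856
```

View pics/w24.png

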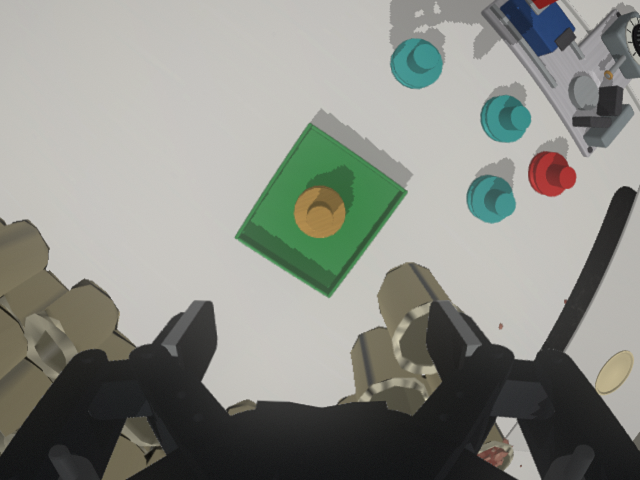

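View pics/s24c.png

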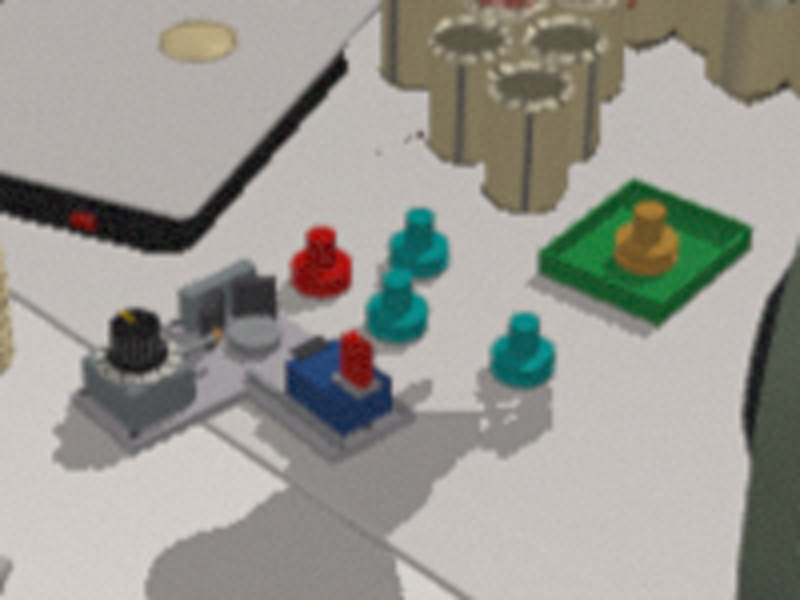

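View pics/s24.png

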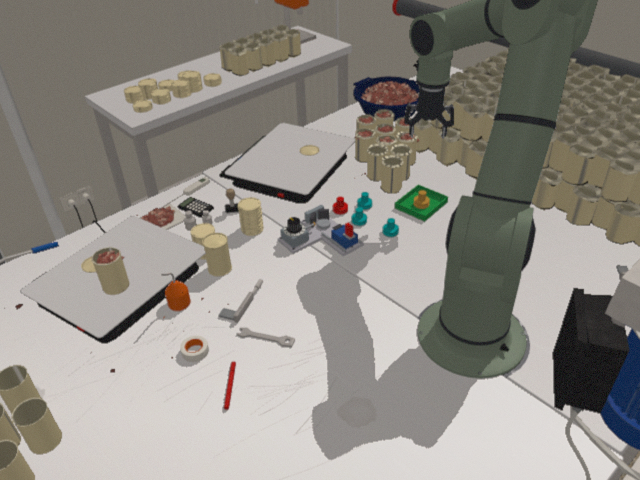

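```bash
python3 - <<'E'
from workcell import bot,observe
print(bot.job_done()); print(observe()['clock'])
E
```

```text
the job is handed in; nothing more can be done
None
the job is handed in; nothing more can be done
```

I did the whole job in the order asked and handed it in at about 27.5 s of the 69 s allowed.

- **Knob:** I turned it anticlockwise four clicks in two grasps. The yellow mark read stop 2 at the start, stop 4 after the first grasp and stop 6 at the end.
- **Jaw:** I slid the blue jaw about 41.8 mm. There it stopped moving while the force rose to about 20 N, so I took that as its end stop.
- **Roll:** I lifted the brass roll out and set it hub up near the middle of the green tray. The last wrist and scene pictures show it standing there with the gripper open and clear. The cans, tools and coloured look-alike rolls looked unmoved in the scene picture.

Two checks disagreed:

- **Fingertips:** They were about 32 mm higher than `bot.tip_extent` implies. My first close on the knob shut in the air above it and touched nothing. I corrected for this from the pictures.
- **Setting the roll down:** The wrist force briefly reached about 65 N as I pressed the held roll onto the tray floor. That is under the 120 N limit, and I eased off before releasing.

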